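# Park the marble-run corner behind the drop-front flap

## Robot

A 6-joint arm with a two-finger parallel gripper is mounted at the origin on the work surface. World frame = base frame: x ahead of the robot, y to its left, z up, the work surface at z = 0. Lengths are in m, angles in degrees, forces in N, time in s.
With the tool pointing down it reaches from about 0.325 to 0.85 m from the base axis. Payload 4.4 kg.
Tool frame: the origin (TCP) lies at the very end of the fingers, on their centre line; the grasp point (between the pads) lies 19 mm behind it; z points along the fingers, x is the direction in which the jaws open and shut, and the axes are right-handed (so a half turn about z gives the same grasp; the last joint's range is limited). The gripper opens to 94 mm and grips with 3 to 60 N. Pads are 16 mm wide; open, the fingers measure 119 mm over their backs; the gripper's body (75 mm by 177 mm) begins 78 mm behind the grasp point.
Start: joints at [56.179, 11.837, 88.321, -0, 79.842, -8.623], TCP at [0.245, 0.52, 0.205] pointing down, gripper open.
Joint ranges: [-156.59, 156.59], [-49.26, 127.26], [12.9, 141.05], [-63.56, 243.56], [4.71, 150.69], [-161.64, 161.64]. Speed limits (degrees/s): [159.86, 159.86, 180, 180, 180, 180].

## Interface

Orientations are given as [roll, pitch, yaw] about the fixed x, y, z axes, in that order (R = Rz(yaw) Ry(pitch) Rx(roll)).
In Python, from bench import r gives the robot as it stands.
- The arm moves only by the shell command python3 -m pendant 'ROWS' [FORCE]. ROWS is JSON, a list of rows, each a list of 7 numbers: the shift along the tool's x, y, z in m, then the turn, a rotation vector about the tool's x, y, z in degrees, then the closure, from 0 (fully open) to 1 (shut). A call has 1 to 8 rows; each row is the pose to reach, as a shift and turn from the pose commanded when the call began, along the tool's axes at that moment; what a row does not reach only later rows make up. A row lasts 1/12 s, in which the tool goes at most 41.7 mm and 7.16 degrees, less where a joint would pass 70% of its speed; a pose out of reach is approached as far as the arm can. A call with a gripper value outside its range is refused whole. The fingers move at their own pace and stop on an object; FORCE is the grip in N (left out, the last holds). Time passes only in rows, so rows that repeat a pose let the fingers close. It gives the time, the measured TCP pose, the force and the opening at its end, in the units of the state.
- r.read_state(): the state, without advancing time (a new reading comes with each control period).
- r.grab_frame(name): name is "scene" or "top" or "wrist"; returns a dict with "color" (384x512x3 uint8, red, green, blue), "K" (3x3 intrinsics, pixels), "camera_from_world" (4x4, takes a point from world to camera coordinates); the wrist camera has in their place "T_tool_cam" (4x4, takes a point from camera to tool coordinates, whose origin is the TCP and whose axes are the tool frame's). Camera axes: x right, y up, looking along -z (the intrinsics and any distortion apply to the point x, -y, -z); pixel columns grow to the right and rows downward; lengths in m; the calibration is good to about 2 mm. A picture is of the moment at which its call begins: read the wrist's pose just before it. There is no depth.
- r.finish_job(): hands the job in, once; it reports no verdict.
The state is a dict: "time": time; "q": joint angles; "joint_vel": joint speeds; "tau": joint torques, N m; "ee_pos": TCP position; "orientation": TCP orientation; "force": force on the tool from outside, world axes, zero at the start; "moment": the same for the moment, N m; "opening": finger opening in m.
Only numpy, scipy, OpenCV 4.12 (cv2) and the standard library are available. Lean on these libraries where they do the work, as an engineer would, in place of code of your own. Each camera call takes 0.05 s, during which the arm holds its last target.

## Task

Put the beech marble-run corner piece away in the small crate: pull the crate's front flap down until it lies flat, lay the piece channel-up into its matching L-shaped frame on the inside of the flap so that it is fully down on the flap and let go of it, then push the flap back up until it is shut, with the piece still sitting in its frame. Leave the jar on the crate, the lunchbox and the bucket where they stand.

Things in the scene. Friction and masses are not known exactly. Their poses are not given: they have to be found in the camera images.
- crate: Small wooden crate on its side, fixed on the table; origin on the table below the middle of the hinge line; x runs level into the crate, y along the hinge line, z up. 220 mm wide (y), 210 mm deep behind the flap (x 14 to 224 mm), roof 228 mm above the table. It opens roughly to the robot's left; the flap swings down away from it over the table.
- flap (a joint): Opening angle of the crate's bottom-hinged front flap: 0 = shut (upright), 1.57 rad = lying flat, its stop. The hinge is stiff and damped: the flap stays where it is left near upright (up to about 0.3 rad), sinks slowly open by itself beyond about 0.6 rad, and needs up to about 6 N at the tab to raise it.
- flap_hinge (a point): Midpoint of the flap's hinge line, on the flap's outer face, 50 mm above the table. Turns with the flap: y along the hinge line (level); z in the flap from hinge to tab (up when shut); x square to the flap, out of its inner face (into the crate when shut, up when flat). The flap is 220 mm wide (y -110 to 110), 180 mm high (z), 14 mm thick (x 0 to 14).
- flap_tab (a point): Holding point of the red tab on the middle of the flap's upper edge: 210 mm along z from the hinge, at mid thickness (x 7 mm); axes as flap_hinge. Tab 30 mm wide (y), 14 thick (x), ending 18 mm beyond this point, 48 beyond the flap's edge; above the roof when shut, 57 mm above the table when flat. Held by its narrow sides (jaws along y), it can turn between the fingers as the flap swings.
- flap_pocket (a point): Where corner_center lies when the piece is home in the blue L frame on the flap's inner face: x 34, y -14, z 98 mm from flap_hinge, axes as there; 20 mm off that face. Home, the piece's z is along this x, its x along -z (to the hinge), its y along y; it fits only so, 2 mm play all round. Frame walls 10 mm thick, 18 mm high off the face (30 mm on the hinge side).
- corner_center (a point): Beech marble-run corner piece, L-shaped, 40 mm high, about 0.12 kg, 18 mm wide channel on top, lying loose on the table, channel up. Point: middle of the straight bar, half-way up (20 mm). Bar 110 mm long (x -55 to 55), 42 mm wide (y -21 to 21); side arm at x 23 to 55, y 21 to 49; z up. Upright sides; can be held across the bar's width.
- jar: Orange twist-cap jar, 68 mm across, 85 mm high, standing on the crate's roof towards its back; origin at the middle of its base. To be left alone.
- lunchbox: Closed stainless lunchbox with clamps, 102 x 156 x 55 mm, on the table; origin at the middle of its base. To be left alone.
- bucket: Green toy bucket, 110 mm across the rim, 108 mm high, on the table; origin at the middle of its base. To be left alone.
Mind the look-alikes: they are no part of the job. Leave any blue or purple look-alike of the part that bears corner_center alone.

How it is judged:
By the outcome, as a careful person would: the job done as asked, in the order asked, and still so for the second after the job is handed in, with the robot touching nothing.
It also fails if it takes over 69 s, if anything falls off the work surface, if the arm or the gripper's body presses on something with over 40 N, if the wrist force passes 120 N, or if a joint passes its speed limit or range.

## Working session

There is one attempt and no reset: what is moved stays moved. The work goes in short steps, Python scripts to look and compute and a shell command to move; the robot and the scene stay as the last step left them, time stands still between calls to the robot, and variables do not carry over. Pictures are saved under pics/ and viewed, and the job is handed in when it is done.

```bash
ls; mkdir -p pics
python3 - <<'E'
from bench import r
import cv2
s=r.read_state();print(s)
for n in ["scene","top","wrist"]:
    f=r.grab_frame(n);cv2.imwrite(f"pics/a_{n}.png",f["color"][:,:,::-1]);print(n,f["K"].tolist(),[v.tolist() for k,v in f.items() if k in("camera_from_world","T_tool_cam")],f.keys())
E
```

```text
pics
{'time': 0.0, 'q': array([ 5.61782980e+01,  1.18837221e+01,  8.84042122e+01, -2.67169998e-03,
        7.98409931e+01, -8.62246112e+00]), 'joint_vel': array([-0.10911831,  0.04869539,  0.03061249, -0.01658746, -0.03960211,
       -0.02243887]), 'tau': array([-6.92412050e-04, -3.70875049e+01, -2.81416672e+01,  6.99252379e-02,
        3.60208517e-02, -1.94578352e-04]), 'ee_pos': array([0.24438201, 0.51959232, 0.2043009 ]), 'orientation': array([-1.79983270e+02,  1.27864313e-01,  6.48012520e+01]), 'force': array([0.49374893, 0.08669228, 0.81734833]), 'moment': array([-0.00269328,  0.02653825, -0.06926234]), 'opening': 0.09386006185449061}
scene [[458.3030904548488, 0.0, 258.447863156215], [0.0, 458.3030904548488, 188.94948541204226], [0.0, 0.0, 1.0]] [[[-0.057945510665188944, 0.9983179024799148, 0.0019192138634942589, -0.06051203917263003], [-0.8343434677447316, -0.04948337994787065, 0.5490194649924814, 0.34090215231007226], [0.5481909299007476, 0.030211929713906585, 0.8358073603872579, -1.8107842928281934], [0.0, 0.0, 0.0, 1.0]]] dict_keys(['color', 'K', 'camera_from_world'])
top [
[... 196 characters left out ...]
1], [0.9887024767607668, 0.022689571211478004, 0.14816408406008832, -0.5506005459540573], [-0.14769696447574795, -0.021048247933571032, 0.9888086659933645, -1.2323067231591078], [0.0, 0.0, 0.0, 1.0]]] dict_keys(['color', 'K', 'camera_from_world'])
wrist [[267.74199277953136, 0.0, 256.85136655241837], [0.0, 267.74199277953136, 196.59669946387623], [0.0, 0.0, 1.0]] [[[0.9999994304183092, 1.7078919715325076e-06, -0.0010673144518277282, 3.809620124772817e-05], [-0.0002983206497193507, -0.9596956020437839, -0.2810413891628918, -0.08200885129898129], [-0.0010247769737491011, 0.281041547488803, -0.9596950549092411, -0.1790464888109465], [0.0, 0.0, 0.0, 1.0]]] dict_keys(['color', 'K', 'T_tool_cam'])
```

View pics/a_scene.png

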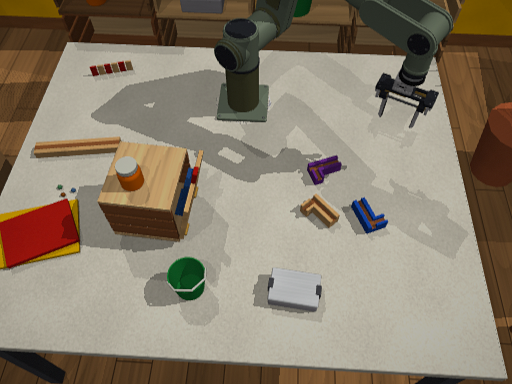

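View pics/a_top.png

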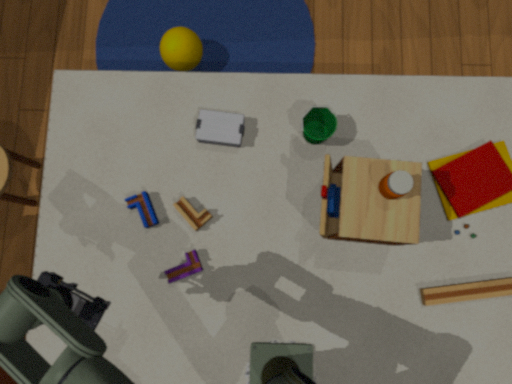

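View pics/a_wrist.png

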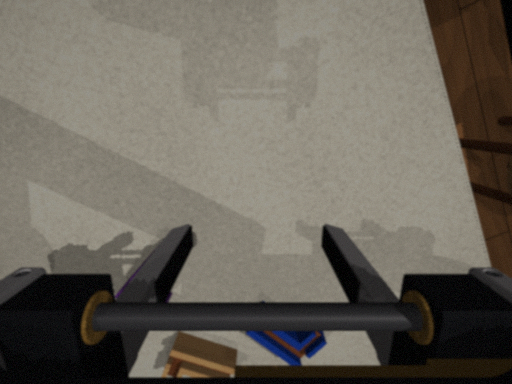

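Candidates for the piece: beech at scene (320,210) / top (193,213); blue look-alike at scene (370,215) / top (142,209); purple look-alike at scene (323,168) / top (183,267). By the description I choose the beech one. The crate is at top (375,200), with its flap slightly open. The tab is at top (324,192). Next, close crops.

Run:
```python
from bench import r
import cv2,numpy as np
a=cv2.imread("pics/a_top.png");b=cv2.imread("pics/a_scene.png")
R=lambda im,x,y,w,h,s:cv2.resize(im[y:y+h,x:x+w],None,fx=s,fy=s,interpolation=cv2.INTER_CUBIC)
cv2.imwrite("pics/b1.png",R(a,160,180,70,60,8))
cv2.imwrite("pics/b2.png",R(a,300,140,130,110,6))
cv2.imwrite("pics/b3.png",R(b,90,130,130,115,6))
cv2.imwrite("pics/b4.png",R(b,285,185,70,50,8))
```

```text
(no output)
```

View pics/b1.png

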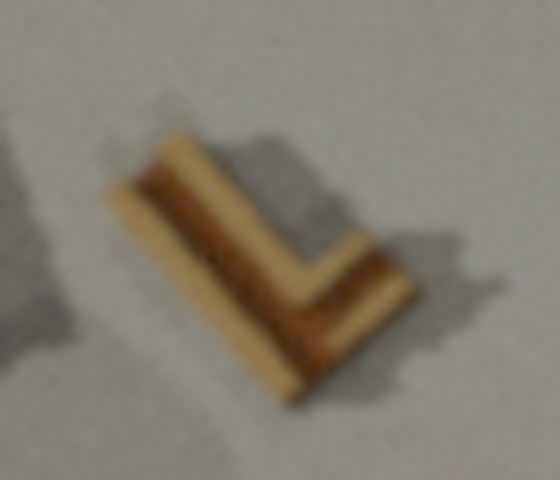

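View pics/b2.png

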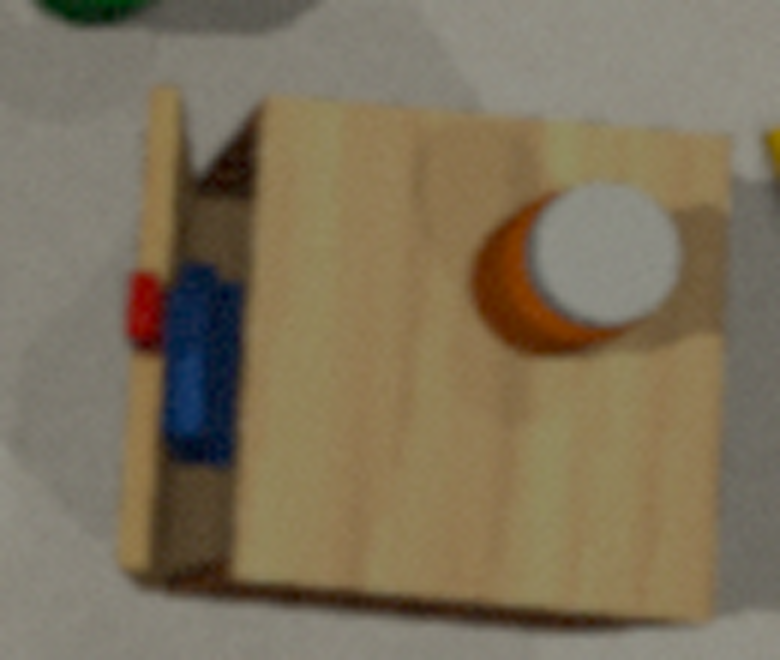

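View pics/b3.png

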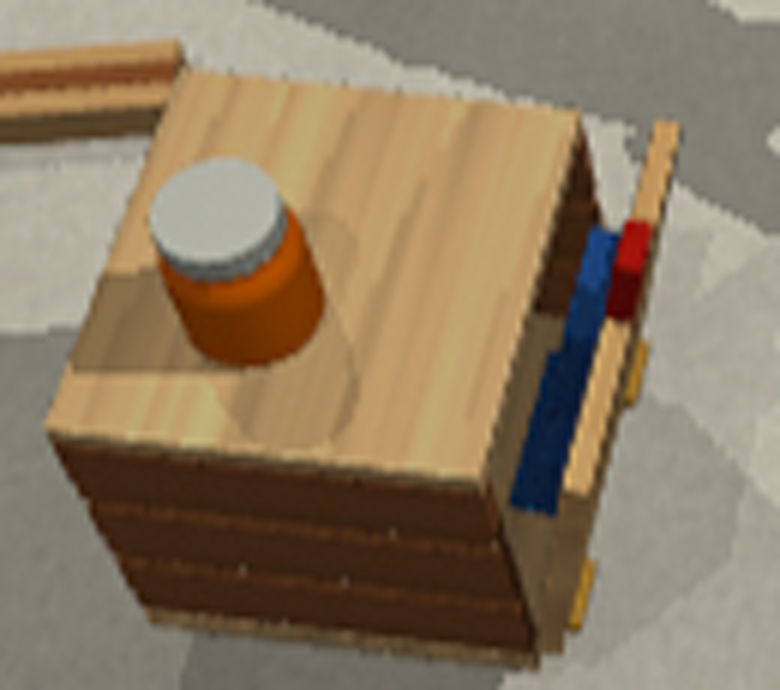

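View pics/b4.png

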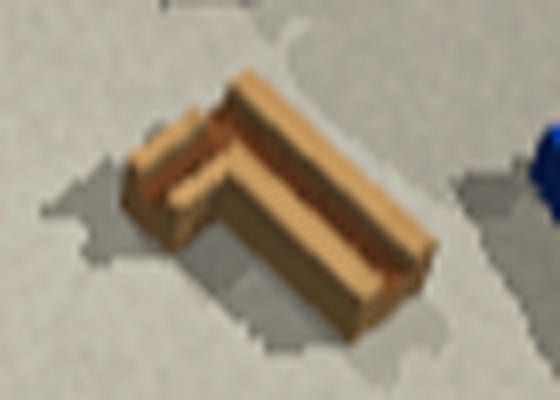

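```bash
cat > h.py <<'E'
import numpy as np,cv2
from scipy.spatial.transform import Rotation as Ro
def ray(K,cfw,px):
    d=np.array([(px[0]-K[0,2])/K[0,0],-(px[1]-K[1,2])/K[1,1],-1.]);R=cfw[:3,:3]
    return -R.T@cfw[:3,3],R.T@d
def onz(K,cfw,px,z):
    o,d=ray(K,cfw,px);return o+d*(z-o[2])/d[2]
def proj(K,cfw,p):
    c=cfw[:3,:3]@np.asarray(p)+cfw[:3,3];return np.array([K[0,0]*c[0]/-c[2]+K[0,2],K[1,1]*-c[1]/-c[2]+K[1,2]])
def tri(rs):
    A=0;b=0
    for o,d in rs:
        d=d/np.linalg.norm(d);P=np.eye(3)-np.outer(d,d);A=A+P;b=b+P@o
    x=np.linalg.solve(A,b);return x
def wristcfw(s,T):
    M=np.eye(4);M[:3,:3]=Ro.from_euler('xyz',s['orientation'],degrees=True).as_matrix();M[:3,3]=s['ee_pos']
    return np.linalg.inv(M@T)
E
python3 - <<'E'
from bench import r
from h import *
t=r.grab_frame("top");s=r.grab_frame("scene")
c=lambda p,k,o:(np.array(p)+.5)/k-.5+np.array(o)
T=lambda p,z:onz(t["K"],t["camera_from_world"],p,z).round(4)
S=lambda p,z:onz(s["K"],s["camera_from_world"],p,z).round(4)
print("roof top");
for p in [(265,97),(238,580),(712,618),(730,130)]:print(T(c(p,6,(300,140)),.228))
print("roof scene FR,FL,BL,BR")
for p in [(578,112),(488,485),(48,432),(182,68)]:print(S(c(p,6,(90,130)),.228))
print("tab",tri([ray(t["K"],t["camera_from_world"],c((146,275),6,(300,140))) ,ray(s["K"],s["camera_from_world"],c((633,240),6,(90,130)))]))
print("flap edge outer corners top: far(left y+x?)",tri([ray(t["K"],t["camera_from_world"],c((122,568),6,(300,140))),ray(s["K"],s["camera_from_world"],c((680,122),6,(90,130)))]))
print(tri([ray(t["K"],t["camera_from_world"],c((154,88),6,(300,140))),ray(s["K"],s["camera_from_world"],c((588,494),6,(90,130)))]))
print("piece top: A(-55,-21?)")
for p in [(108,192),(182,130),(292,405),(420,290),(372,233),(302,297)]:print(T(c(p,8,(160,180)),.04))
print("piece scene")
for p in [(436,242),(368,300),(246,68),(126,162),(170,200),(232,150)]:print(S(c(p,8,(285,185)),.04))
E
```

```text
roof top
[ 0.6351 -0.1504  0.228 ]
[ 0.4165 -0.1368  0.228 ]
[ 0.405  -0.3434  0.228 ]
[ 0.6242 -0.3591  0.228 ]
roof scene FR,FL,BL,BR
[ 0.4182 -0.1367  0.228 ]
[ 0.6389 -0.1466  0.228 ]
[ 0.6224 -0.3572  0.228 ]
[ 0.4018 -0.3435  0.228 ]
tab [ 0.54056766 -0.08574754  0.29101872]
flap edge outer corners top: far(left y+x?) [ 0.4204903  -0.08528544  0.22668338]
[ 0.63902289 -0.10051265  0.22472263]
piece top: A(-55,-21?)
[0.5164 0.3497 0.04  ]
[0.5419 0.3216 0.04  ]
[0.4342 0.2729 0.04  ]
[0.4805 0.2245 0.04  ]
[0.5026 0.2444 0.04  ]
[0.4766 0.2709 0.04  ]
piece scene
[0.5145 0.352  0.04  ]
[0.543  0.3237 0.04  ]
[0.435 0.276 0.04 ]
[0.4839 0.2264 0.04  ]
[0.501  0.2444 0.04  ]
[0.4756 0.2699 0.04  ]
```

Close crops confirm the beech piece lies channel-up, and show the flap about 0.2 rad open. Next I refine the tab position from the red blob in both views.

Run:
```python
from bench import r
from h import *
rs=[]
for n,roi in (("top",(310,170,30,40)),("scene",(180,155,30,40))):
    f=r.grab_frame(n);x,y,w,h=roi
    hsv=cv2.cvtColor(f["color"][y:y+h,x:x+w],cv2.COLOR_RGB2HSV)
    m=(((hsv[...,0]<6)|(hsv[...,0]>172))&(hsv[...,1]>170)&(hsv[...,2]>60)).astype(np.uint8)
    ys,xs=np.nonzero(m);c=(xs.mean()+x,ys.mean()+y);print(n,c,len(xs),xs.min()+x,xs.max()+x,ys.min()+y,ys.max()+y)
    rs.append(ray(f["K"],f["camera_from_world"],c))
    o,xd,yd=np.array([.5277,-.128,.05]),np.array([-.0628,-.998,0]),np.array([.998,-.0628,0]);z=np.array([0,0,1])
    for a in (.1,.15,.2,.25,.3):
        fx=xd*np.cos(a)+z*np.sin(a);fz=-xd*np.sin(a)+z*np.cos(a)
        P=[proj(f["K"],f["camera_from_world"],o+fx*X+yd*Y+fz*Z) for X in(0,.014) for Y in(-.015,.015) for Z in(.18,.228)]
        print(a,np.min(P,0).round(1),np.max(P,0).round(1))
p=tri(rs);print(p, [np.linalg.norm(np.cross(d/np.linalg.norm(d),p-q)) for q,d in rs])
```

```text
top (np.float64(324.01851851851853), np.float64(191.14814814814815)) 54 322 327 186 197
0.1 [328.7 185.2] [336.3 199.8]
0.15 [325.3 184.9] [331.8 199.6]
0.2 [321.  184.7] [327.9 199.3]
0.25 [316.6 184.5] [324.5 199.1]
0.3 [312.1 184.4] [321.1 198.9]
scene (np.float64(194.24675324675326), np.float64(174.6883116883117)) 77 191 198 167 182
0.1 [183.  163.8] [190.5 182.6]
0.15 [186.7 164.4] [194.1 183.1]
0.2 [189.8 165. ] [198.1 183.7]
0.25 [192.9 165.8] [202.  184.4]
0.3 [196.  166.7] [205.9 185.2]
[ 0.53206979 -0.09275931  0.25353517] [np.float64(5.1092644894189894e-05), np.float64(5.109264489419133e-05)]
```

```bash
cat >> h.py <<'E'
def row(s,p,rpy):
    """tool-axes shift & rotvec from state s to world pose"""
    R=Ro.from_euler('xyz',s['orientation'],degrees=True);G=Ro.from_euler('xyz',rpy,degrees=True)
    return (R.inv().apply(np.array(p)-s['ee_pos'])).round(4).tolist(),(R.inv()*G).as_rotvec(degrees=True).round(2).tolist()
E
python3 - <<'E'
from bench import r
from h import *
s=r.read_state()
print(row(s,(.30,.35,.33),(180,0,30)),row(s,(.53,-.0935,.33),(180,0,-3.6)))
E
```

```text
([-0.1305, 0.1225, -0.1247], [0.0, 0.03, 34.8]) ([-0.4339, 0.5194, -0.1246], [0.01, 0.03, 68.4])
```

```bash
python3 -m pendant '[[-0.02,0.02,-0.03,0,0,5,0],[-0.05,0.05,-0.07,0,0,12,0],[-0.07,0.08,-0.10,0,0,19,0],[-0.09,0.11,-0.125,0,0,26,0],[-0.115,0.138,-0.125,0,0,33,0],[-0.14,0.168,-0.125,0,0,40,0],[-0.165,0.198,-0.125,0,0,47,0],[-0.19,0.228,-0.125,0,0,54,0]]' 25
python3 - <<'E'
from bench import r
from h import *
s=r.read_state()
print(row(s,(.53,-.0935,.33),(180,0,-3.6)))
E
```

```text
time: 1.02
ee_pos: [0.3673, 0.2574, 0.3314]
orientation: [-180.0, -0.1, 10.5]
force: [0.7, 0.8, -0.8]
opening: 0.0942
([0.096, 0.3747, 0.0014], [-0.05, -0.13, 14.1])
```

```bash
python3 -m pendant '[[0.010,0.038,0,0,0,4,0],[0.02,0.076,0,0,0,8,0],[0.03,0.114,0,0,0,12,0],[0.04,0.152,0,0,0,14.1,0],[0.05,0.19,0,0,0,14.1,0],[0.06,0.228,0,0,0,14.1,0],[0.07,0.266,0,0,0,14.1,0],[0.08,0.304,0,0,0,14.1,0]]'
python3 - <<'E'
from bench import r
from h import *
s=r.read_state()
print(row(s,(.53,-.0935,.33),(180,0,-3.6)))
E
```

```text
time: 1.68
ee_pos: [0.5027, -0.0267, 0.3306]
orientation: [-180.0, -0.0, -3.3]
force: [0.9, -0.2, -0.5]
opening: 0.0939
([0.0312, 0.0651, 0.0006], [-0.01, -0.04, 0.28])
```

```bash
python3 -m pendant '[[0.015,0.032,0,0,0,0.3,0],[0.031,0.065,0,0,0,0.3,0],[0.031,0.065,0.03,0,0,0.3,0],[0.031,0.065,0.03,0,0,0.3,0]]'
python3 - <<'E'
from bench import r
from h import *
s=r.read_state()
print(s['ee_pos'],row(s,(.53,-.0935,.238),(180,0,-3.6)))
f=r.grab_frame("wrist");cv2.imwrite("pics/c1.png",f["color"][:,:,::-1])
f=r.grab_frame("scene");cv2.imwrite("pics/c2.png",cv2.resize(f["color"][80:260,80:320,::-1],None,fx=3,fy=3))
E
```

```text
time: 2.02
ee_pos: [0.5272, -0.0925, 0.2951]
orientation: [-179.9, 0.5, -3.8]
force: [-1.2, 0.2, -0.6]
opening: 0.0938
[ 0.52716065 -0.09252032  0.29510876] ([0.0034, 0.0009, 0.0571], [-0.15, 0.52, -0.2])
```

View pics/c1.png

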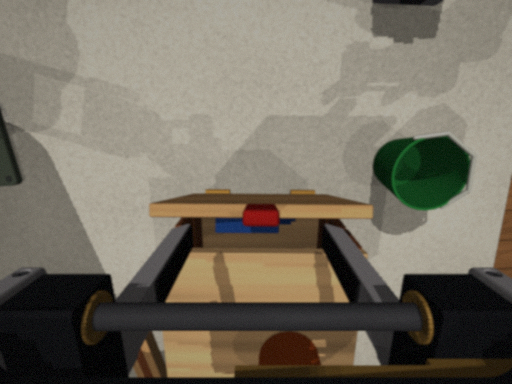

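View pics/c2.png

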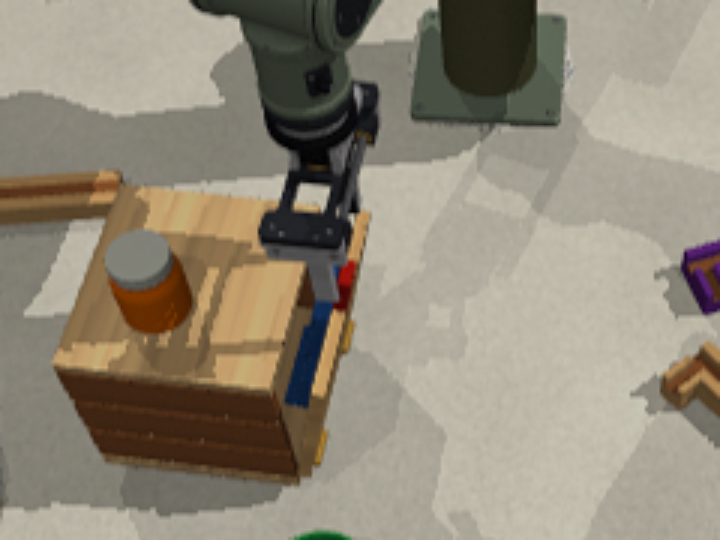

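The tab sits at wrist pixel (262,215), between the open fingers, and the jar is clear of the gripper. I'll go down and close.

```bash
python3 - <<'E'
from bench import r
from h import *
s=r.read_state();f=r.grab_frame("wrist");C=wristcfw(s,f["T_tool_cam"])
for p in [(262,206),(262,212),(262,226)]:print(onz(f["K"],C,p,.272))
E
python3 -m pendant '[[0.0035,0,0.02,0,0,0,0],[0.0035,0,0.045,0,0,0,0],[0.0035,0,0.057,0,0,0,0],[0.0035,0,0.057,0,0,0,0]]'
```

```text
[ 0.53339645 -0.07717122  0.272     ]
[ 0.53310094 -0.08230973  0.272     ]
[ 0.532396  -0.0945677  0.272    ]
time: 2.5
ee_pos: [0.5312, -0.09, 0.2414]
orientation: [-179.9, 0.3, -3.5]
force: [-0.6, 0.2, 1.0]
opening: 0.094
```

```bash
python3 -m pendant '[[0.0015,0.002,0.002,0,0,0,1],[0.0015,0.002,0.002,0,0,0,1],[0.0015,0.002,0.002,0,0,0,1],[0.0015,0.002,0.002,0,0,0,1],[0.0015,0.002,0.002,0,0,0,1],[0.0015,0.002,0.002,0,0,0,1]]' 20
python3 - <<'E'
from bench import r
from h import *
s=r.read_state();print(s['force'],s['opening'],s['ee_pos'])
f=r.grab_frame("wrist");cv2.imwrite("pics/d1.png",f["color"][:,:,::-1])
E
```

```text
time: 3.0
ee_pos: [0.5346, -0.0938, 0.2421]
orientation: [180.0, -0.1, -3.6]
force: [-0.1, -0.2, -0.5]
opening: 0.0573
[-0.09466192 -0.21077844 -0.5306274 ] 0.05733764032491194 [ 0.53462421 -0.09382555  0.24211007]
```

View pics/d1.png

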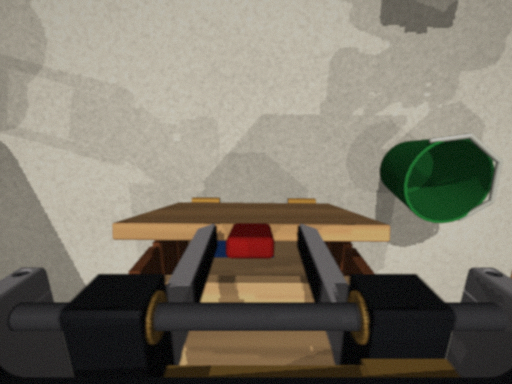

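The tab is between the fingers, at cols 228–273 against a finger centre of about 257. I'll shift −3 mm and keep closing.

```bash
python3 -m pendant '[[-0.003,0,0.002,0,0,0,1],[-0.003,0,0.002,0,0,0,1],[-0.003,0,0.002,0,0,0,1],[-0.003,0,0.002,0,0,0,1],[-0.003,0,0.002,0,0,0,1],[-0.003,0,0.002,0,0,0,1]]' 20
python3 - <<'E'
import numpy as np
from h import *
from bench import r
s=r.read_state();print(s['ee_pos'],s['orientation'],s['force'])
g=s['ee_pos'][1]; 
# arc of tab holding point: along -crate x (out) and z, relative to 0.2 rad
P=lambda a:np.array([.21*np.sin(a)-.007*np.cos(a),.21*np.cos(a)+.007*np.sin(a)])
for a in np.arange(.2,1.6,.1):print(round(a,2),(P(a)-P(.2)).round(4))
print((P(1.571)-P(.2)).round(4))
E
```

```text
time: 3.55
ee_pos: [0.5302, -0.0934, 0.2391]
orientation: [-180.0, 0.2, -3.6]
force: [-5.2, 0.1, 2.6]
opening: 0.03
[ 0.53018143 -0.09335653  0.23913789] [-1.79985978e+02  1.59089135e-01 -3.60808431e+00] [-5.19681881  0.10073701  2.60716266]
0.2 [0. 0.]
0.3 [ 0.0205 -0.0045]
0.4 [ 0.0405 -0.0111]
0.5 [ 0.0597 -0.0196]
0.6 [ 0.0779 -0.0299]
0.7 [ 0.0951 -0.0421]
0.8 [ 0.1109 -0.0559]
0.9 [ 0.1253 -0.0712]
1.0 [ 0.1381 -0.0879]
1.1 [ 0.1491 -0.1057]
1.2 [ 0.1583 -0.1246]
1.3 [ 0.1656 -0.1443]
1.4 [ 0.1709 -0.1646]
1.5 [ 0.1741 -0.1854]
[ 0.1751 -0.2002]
```

```bash
python3 -m pendant '[[-0.001,-0.005,0.001,0,0,0,1],[-0.001,-0.0125,0.0022,0,0,0,1],[-0.001,-0.0205,0.0045,0,0,0,1],[-0.001,-0.0305,0.0076,0,0,0,1],[-0.001,-0.0405,0.0111,0,0,0,1],[-0.001,-0.0505,0.015,0,0,0,1],[-0.001,-0.0597,0.0196,0,0,0,1],[-0.001,-0.0597,0.0196,0,0,0,1]]'
python3 - <<'E'
from bench import r
from h import *
s=r.read_state();print(s['ee_pos'],s['force'],s['moment'],row(s,(.5302+.0628*.0597,-.0934+.0597,.2391-.0196),(180,0,-3.6)))
f=r.grab_frame("top");cv2.imwrite("pics/d2.png",cv2.resize(f["color"][120:260,240:440,::-1],None,fx=3,fy=3))
E
```

```text
time: 4.22
ee_pos: [0.5347, -0.0308, 0.219]
orientation: [-179.8, -0.1, -3.5]
force: [2.0, 1.1, -0.1]
opening: 0.0301
[ 0.53467856 -0.03080709  0.21901876] [ 1.96541147  1.13041681 -0.09612112] [ 0.05649816  0.07115441 -0.20033479] ([-0.0006, 0.0029, -0.0005], [-0.17, -0.06, 0.13])
```

View pics/d2.png

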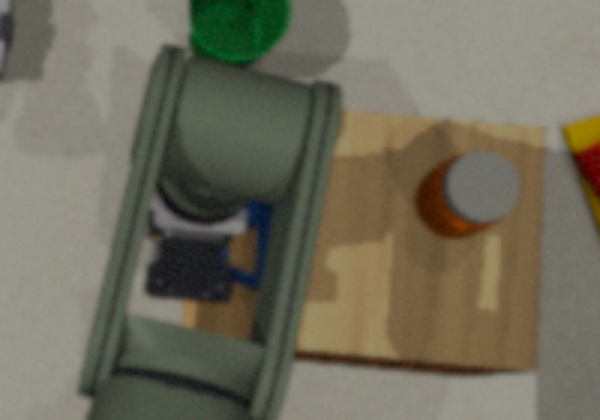

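```bash
python3 -m pendant '[[0,-0.009,0.005,0,0,0,1],[0,-0.0182,0.0103,0,0,0,1],[0,-0.027,0.016,0,0,0,1],[0,-0.0354,0.0225,0,0,0,1],[0,-0.0435,0.029,0,0,0,1],[0,-0.0512,0.0363,0,0,0,1],[0,-0.0587,0.0437,0,0,0,1],[0,-0.0656,0.0516,0,0,0,1]]'
python3 -m pendant '[[0,-0.0066,0.008,0,0,0,1],[0,-0.0128,0.0167,0,0,0,1],[0,-0.0186,0.0254,0,0,0,1],[0,-0.0238,0.0345,0,0,0,1],[0,-0.0286,0.0438,0,0,0,1],[0,-0.033,0.0534,0,0,0,1],[0,-0.0369,0.0631,0,0,0,1],[0,-0.0403,0.0731,0,0,0,1]]'
```

```text
time: 4.93
ee_pos: [0.5393, 0.0329, 0.1679]
orientation: [-179.9, -0.1, -3.6]
force: [2.4, 2.7, 4.4]
opening: 0.0296
time: 5.6
ee_pos: [0.5421, 0.0725, 0.0944]
orientation: [-180.0, -0.2, -3.6]
force: [5.7, 1.9, 1.5]
opening: 0.0298
```

```bash
python3 -m pendant '[[0,-0.003,0.010,0,0,0,1],[0,-0.0053,0.0203,0,0,0,1],[0,-0.007,0.0307,0,0,0,1],[0,-0.0085,0.0411,0,0,0,1],[0,-0.0092,0.050,0,0,0,1],[0,-0.0095,0.057,0,0,0,1],[0,-0.0095,0.058,0,0,0,1],[0,-0.0095,0.058,0,0,0,1]]'
python3 - <<'E'
from bench import r
from h import *
s=r.read_state();print(s['ee_pos'],s['force'],s['moment'])
for n in("wrist","scene"):
  f=r.grab_frame(n);cv2.imwrite(f"pics/e_{n}.png",f["color"][:,:,::-1])
E
```

```text
time: 6.27
ee_pos: [0.5428, 0.0818, 0.0361]
orientation: [-180.0, -0.2, -3.6]
force: [6.7, 3.1, -1.2]
opening: 0.0299
[0.54279155 0.08176552 0.03611871] [ 6.73919616  3.0737341  -1.22465338] [ 0.46168297 -1.04039277 -0.09133574]
```

View pics/e_wrist.png

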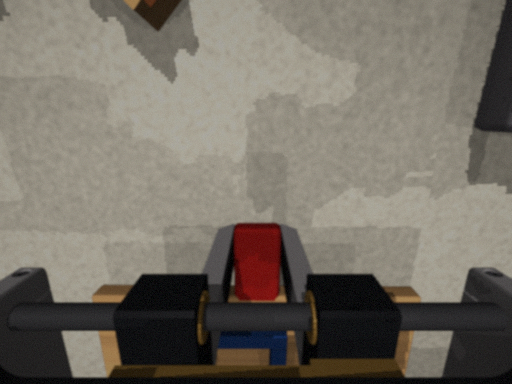

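View pics/e_scene.png

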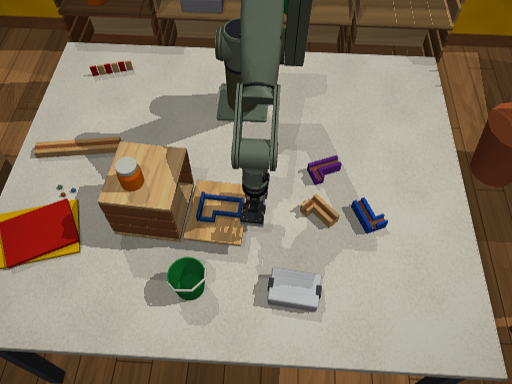

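The flap lies flat, with its frame visible at scene (218,207). I release the tab and go over to the piece.

```bash
python3 -m pendant '[[0,0,0,0,0,0,0],[0,0,0,0,0,0,0],[0,0,0,0,0,0,0],[0,0,0,0,0,0,0],[0,0,-0.03,0,0,0,0],[0,0,-0.07,0,0,0,0],[0,0,-0.11,0,0,0,0],[0,0,-0.15,0,0,0,0]]'
python3 - <<'E'
from bench import r
from h import *
s=r.read_state();print(row(s,(.487,.2985,.15),(180,0,-46.5)))
E
```

```text
time: 7.03
ee_pos: [0.5398, 0.0811, 0.1877]
orientation: [180.0, 0.2, -3.6]
force: [0.7, 0.1, 1.0]
opening: 0.08
([-0.0663, -0.2137, 0.0378], [0.1, 0.15, 42.9])
```

```bash
python3 -m pendant '[[-0.01,-0.03,0,0,0,6,0],[-0.02,-0.065,0,0,0,13,0],[-0.03,-0.1,0,0,0,20,0],[-0.04,-0.135,0,0,0,27,0],[-0.052,-0.17,0,0,0,34,0],[-0.066,-0.205,0,0,0,41,0],[-0.066,-0.214,0,0,0,43,0],[-0.066,-0.214,0,0,0,43,0]]'
python3 - <<'E'
from bench import r
from h import *
s=r.read_state();f=r.grab_frame("wrist");print(s['ee_pos'],s['orientation'])
cv2.imwrite("pics/g1.png",f["color"][:,:,::-1])
t=r.grab_frame("scene");cv2.imwrite("pics/g2.png",cv2.resize(t["color"][165:245,170:350,::-1],None,fx=4,fy=4,interpolation=cv2.INTER_CUBIC))
E
```

```text
time: 7.7
ee_pos: [0.4872, 0.3015, 0.1865]
orientation: [179.9, 0.0, -46.4]
force: [0.8, -0.2, -0.1]
opening: 0.094
[0.48723869 0.30145824 0.18651496] [ 1.79940866e+02  4.06446859e-02 -4.63888610e+01]
```

View pics/g1.png

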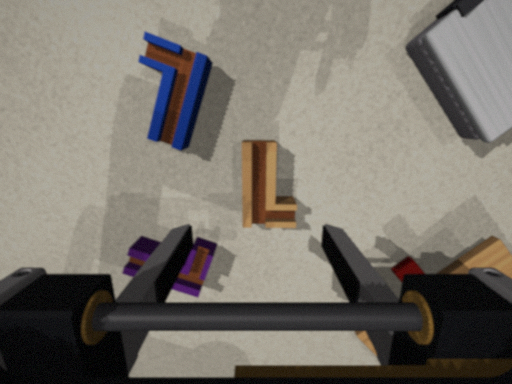

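View pics/g2.png

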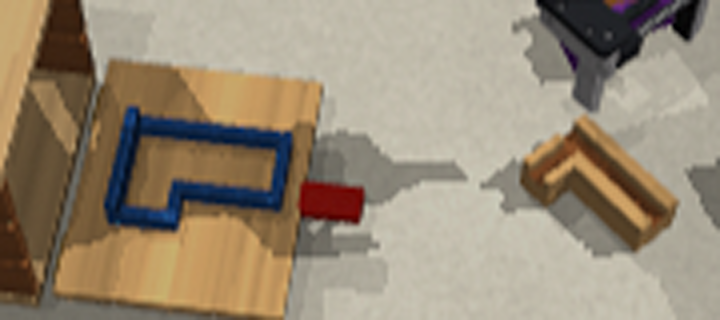

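Run:
```python
import cv2
a=cv2.imread("pics/g1.png")
cv2.imwrite("pics/g3.png",cv2.resize(a[130:240,225:310],None,fx=5,fy=5,interpolation=cv2.INTER_CUBIC))
```

```text
(no output)
```

View pics/g3.png

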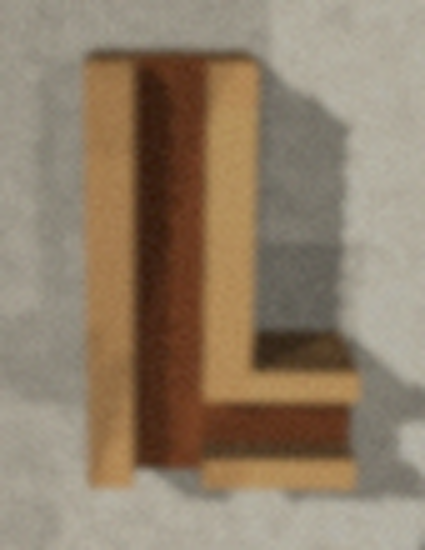

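Run:
```python
from bench import r
from h import *
s=r.read_state();f=r.grab_frame("wrist");C=wristcfw(s,f["T_tool_cam"])
L=[((86,62),(-55,-21)),((88,486),(55,-21)),((258,62),(-55,21)),((254,370),(23,21)),((360,370),(23,49)),((356,486),(55,49))]
W=np.array([onz(f["K"],C,(np.array(p)+.5)/5-.5+[225,130],.04)[:2] for p,_ in L]);B=np.array([b for _,b in L])/1000
a=W-W.mean(0);b=B-B.mean(0)
th=np.arctan2((b[:,0]*a[:,1]-b[:,1]*a[:,0]).sum(),(a*b).sum());R=np.array([[np.cos(th),-np.sin(th)],[np.sin(th),np.cos(th)]])
c=W.mean(0)-R@B.mean(0);print(np.degrees(th),c,((W-(B@R.T+c))*1000).round(1).tolist())
print(row(s,(*c,.022),(180,0,np.degrees(th)+90)))
```

```text
-136.58741236057617 [0.49026113 0.29723609] [[-0.0, -0.9], [-0.1, 0.3], [-0.5, -0.1], [0.5, -0.2], [-0.1, 0.5], [0.2, 0.3]]
([0.0023, -0.0008, 0.1645], [0.11, -0.02, 0.15])
```

```bash
python3 -m pendant '[[0.001,0,0.04,0,0,0,0.2],[0.002,-0.001,0.08,0,0,0,0.2],[0.0023,-0.001,0.12,0,0,0.1,0.2],[0.0023,-0.001,0.15,0,0,0.1,0.2],[0.0023,-0.001,0.1645,0,0,0.1,0.2],[0.0023,-0.001,0.1645,0,0,0.1,0.4],[0.0023,-0.001,0.1645,0,0,0.1,1],[0.0023,-0.001,0.1645,0,0,0.1,1]]' 25
python3 -m pendant '[[0,0,0,0,0,0,1],[0,0,0,0,0,0,1],[0,0,0,0,0,0,1],[0,0,0,0,0,0,1],[0,0,0,0,0,0,1],[0,0,0,0,0,0,1]]' 25
```

```text
time: 8.52
ee_pos: [0.4929, 0.2976, 0.0241]
orientation: [-179.9, -0.1, -46.8]
force: [-0.0, 0.7, 0.3]
opening: 0.0586
time: 9.02
ee_pos: [0.4926, 0.2988, 0.0246]
orientation: [-179.8, -0.1, -46.7]
force: [-1.6, -0.7, 6.3]
opening: 0.0422
```

```bash
python3 -m pendant '[[0,0,-0.02,0,0,0,1],[0,0,-0.06,0,0,0,1],[0,0,-0.10,0,0,0,1],[0,0,-0.15,0,0,0,1],[0,0,-0.15,0,0,0,1]]' 25
python3 - <<'E'
from bench import r
from h import *
s=r.read_state();f=r.grab_frame("wrist");print(s['ee_pos'],s['orientation'],s['force'],row(s,(.5199,-.0293,.18),(180,0,-3.6)))
cv2.imwrite("pics/i1.png",f["color"][:,:,::-1])
f=r.grab_frame("scene");cv2.imwrite("pics/i2.png",cv2.resize(f["color"][110:245,170:380,::-1],None,fx=3.5,fy=3.5,interpolation=cv2.INTER_CUBIC))
E
```

```text
time: 9.43
ee_pos: [0.4958, 0.3001, 0.1813]
orientation: [-179.2, -0.3, -46.7]
force: [0.7, 1.3, 0.3]
opening: 0.0415
[0.49577053 0.30007317 0.18125532] [-179.2204921    -0.31371585  -46.66843528] [0.72627068 1.32230416 0.32028294] ([0.2561, 0.2085, -0.0002], [-0.62, -0.59, -43.07])
```

View pics/i1.png

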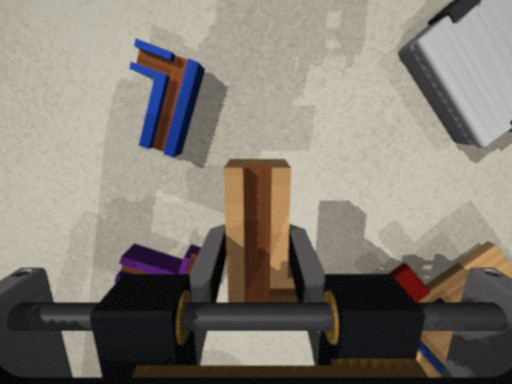

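View pics/i2.png

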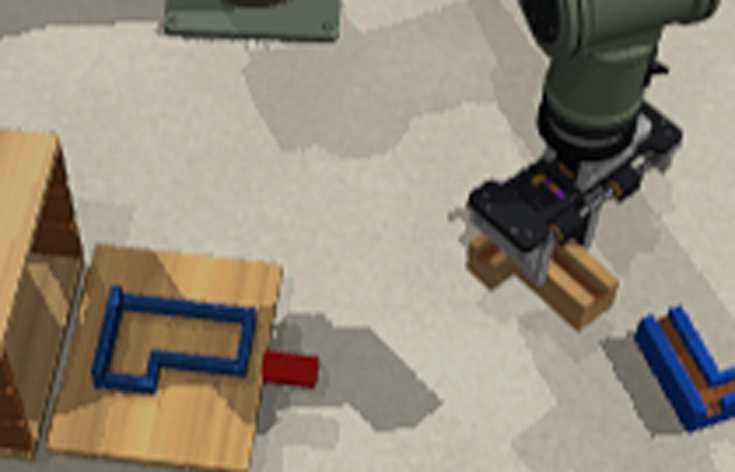

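The piece is held level in the jaws (its top end corners are near wrist (225,167) and (290,167)). Next I measure its offset in the hand, and the frame in the fixed views.

Run:
```python
from bench import r
from h import *
a=cv2.imread("pics/i1.png")
cv2.imwrite("pics/j1.png",cv2.resize(a[145:240,205:310],None,fx=6,fy=6,interpolation=cv2.INTER_CUBIC))
f=r.grab_frame("scene");np.save("sc.npy",f["color"])
cv2.imwrite("pics/j2.png",cv2.resize(f["color"][175:247,180:265,::-1],None,fx=9,fy=8,interpolation=cv2.INTER_CUBIC))
f=r.grab_frame("top")
cv2.imwrite("pics/j3.png",cv2.resize(f["color"][150:246,245:350,::-1],None,fx=7,fy=6,interpolation=cv2.INTER_CUBIC))
```

```text
(no output)
```

View pics/j1.png

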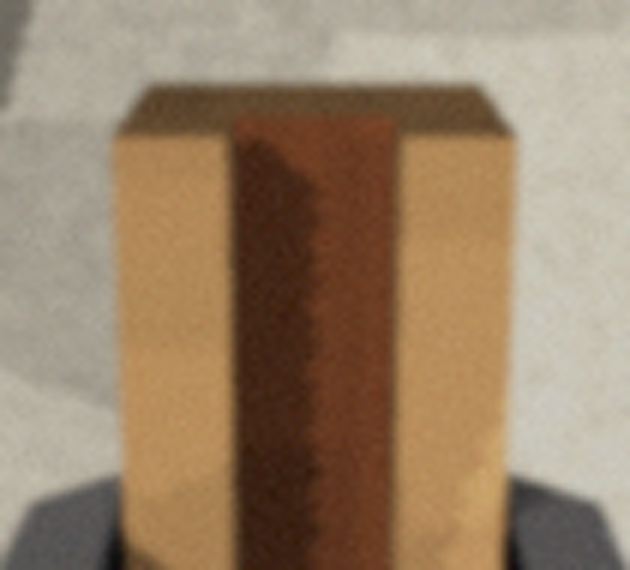

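View pics/j2.png

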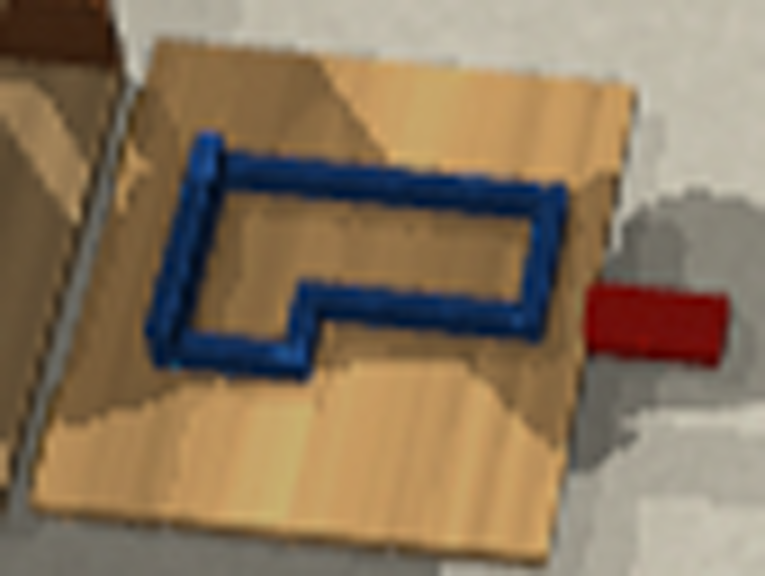

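View pics/j3.png

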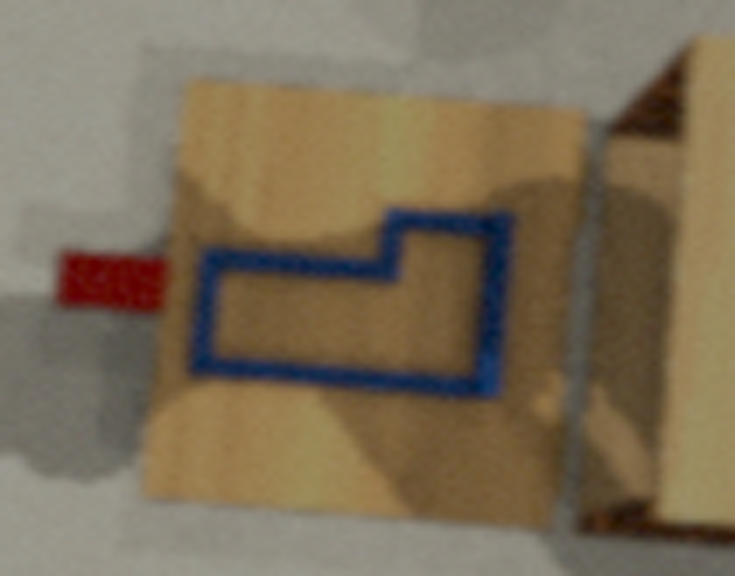

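Run:
```python
from bench import r
from h import *
t=r.grab_frame("top");s=r.grab_frame("scene");w=r.grab_frame("wrist")
def un(p,kx,ky,o):return ((p[0]+.5)/kx-.5+o[0],(p[1]+.5)/ky-.5+o[1])
# flap coords (z,y) -> (u=z, v=y)
LT=[((190,80),(180,110),.064),((585,108),(0,110),.064),((548,528),(0,-110),.064),((146,496),(180,-110),.064),
 ((203,248),(165,19),.082),((190,376),(165,-47),.082),((386,210),(87,47),.082),((60,253),(228,15),.064),((58,305),(228,-15),.064)]
LS=[((158,38),(0,-110),.064),((635,88),(180,-110),.064),((548,562),(180,110),.05),((30,513),(0,110),.064),
 ((568,185),(165,-47),.082),((730,295),(228,-15),.064)]
def fit(L,f,kx,ky,o,name):
    W=np.array([onz(f["K"],f["camera_from_world"],un(p,kx,ky,o),z)[:2] for p,_,z in L]);B=np.array([b for _,b,_ in L])/1000
    B=B[:, ::-1]  # (y, z): y->dir, z-> +90deg of y
    a=W-W.mean(0);b=B-B.mean(0)
    th=np.arctan2((b[:,0]*a[:,1]-b[:,1]*a[:,0]).sum(),(a*b).sum());R=np.array([[np.cos(th),-np.sin(th)],[np.sin(th),np.cos(th)]])
    c=W.mean(0)-R@B.mean(0);print(name,np.degrees(th),"hinge",c,"pocket",c+R@[-.014,.098]);print(((W-(B@R.T+c))*1000).round(1).tolist())
fit(LT,t,7,6,(245,150),"top");fit(LS,s,9,8,(180,175),"scene")
# piece in hand: rays in tool frame
T=w["T_tool_cam"];K=w["K"]
def rt(p):
    d=np.array([(p[0]-K[0,2])/K[0,0],-(p[1]-K[1,2])/K[1,1],-1]);return T[:3,3],T[:3,:3]@d
for zt in (-.016,-.018,-.020):
  for p in [(115,133),(517,133)]:
    o,d=rt(un(p,6,6,(205,145)));print(zt,(o+d*(zt-o[2])/d[2]).round(4))
for zt in (.020,.022,.024):
  for p in [(148,85),(487,85)]:
    o,d=rt(un(p,6,6,(205,145)));print(zt,(o+d*(zt-o[2])/d[2]).round(4))
```

```text
top -3.8660183864580664 hinge [ 0.52777121 -0.12959845] pocket [ 0.52041057 -0.03087752]
[[-0.5, -1.8], [0.5, 1.3], [1.8, 3.1], [1.5, -1.4], [-0.4, 0.2], [-0.3, 0.3], [-1.6, 0.3], [-1.8, -0.1], [0.9, -1.9]]
scene -3.6926837025639876 hinge [ 0.52979977 -0.12894729] pocket [ 0.52214051 -0.03024908]
[[-0.8, 1.4], [2.2, 0.3], [-5.6, -1.2], [2.5, 1.0], [0.3, -0.3], [1.4, -1.1]]
-0.016 [-0.0204 -0.0536 -0.016 ]
-0.016 [ 0.0208 -0.0536 -0.016 ]
-0.018 [-0.0201 -0.054  -0.018 ]
-0.018 [ 0.0205 -0.054  -0.018 ]
-0.02 [-0.0199 -0.0543 -0.02  ]
-0.02 [ 0.0203 -0.0543 -0.02  ]
0.02 [-0.0205 -0.0534  0.02  ]
0.02 [ 0.0215 -0.0534  0.02  ]
0.022 [-0.0208 -0.0531  0.022 ]
0.022 [ 0.0217 -0.0531  0.022 ]
0.024 [-0.021  -0.0528  0.024 ]
0.024 [ 0.0219 -0.0528  0.024 ]
```

```bash
python3 -m pendant '[[0.03,0.025,0,0,0,-5,1],[0.06,0.05,0,0,0,-10,1],[0.09,0.075,0,-0.3,-0.3,-16,1],[0.12,0.1,0,-0.6,-0.6,-22,1],[0.15,0.125,0,-0.6,-0.6,-28,1],[0.18,0.15,0,-0.6,-0.6,-34,1],[0.21,0.175,0,-0.6,-0.6,-40,1],[0.236,0.195,0,-0.6,-0.6,-43,1]]' 25
python3 - <<'E'
from bench import r
from h import *
s=r.read_state();print(row(s,(.5203,-.0285,.15),(180,0,-3.7)))
E
```

```text
time: 10.45
ee_pos: [0.5094, -0.0097, 0.1705]
orientation: [179.7, 1.0, -3.5]
force: [1.1, 0.8, -1.2]
opening: 0.0418
([0.0123, 0.018, 0.0204], [0.34, 0.99, 0.2])
```

```bash
python3 -m pendant '[[0.006,0.009,0.01,0,0.4,0,1],[0.0123,0.018,0.02,0,0.6,0,1],[0.0123,0.018,0.02,0,0.6,0,1],[0.0123,0.018,0.02,0,0.6,0,1]]' 25
python3 - <<'E'
from bench import r
from h import *
s=r.read_state();f=r.grab_frame("wrist");print(s['ee_pos'],s['orientation'],s['force'],row(s,(.5203,-.0285,.13),(180,0,-3.7)))
cv2.imwrite("pics/k1.png",f["color"][:,:,::-1])
f=r.grab_frame("scene");cv2.imwrite("pics/k2.png",cv2.resize(f["color"][130:247,180:300,::-1],None,fx=5,fy=5,interpolation=cv2.INTER_CUBIC))
s=r.read_state();print(s['ee_pos'],s['orientation'])
E
```

```text
time: 10.78
ee_pos: [0.5203, -0.0257, 0.1503]
orientation: [179.7, 0.5, -3.7]
force: [-0.6, 0.3, -1.2]
opening: 0.0418
[ 0.52034792 -0.02569917  0.15028315] [179.74177102   0.4525406   -3.72615926] [-0.58278925  0.34244987 -1.15134378] ([0.0003, 0.0027, 0.0203], [0.26, 0.45, -0.03])
[ 0.52140504 -0.02510619  0.15185878] [179.70772779   0.26477945  -3.62285749]
```

View pics/k1.png

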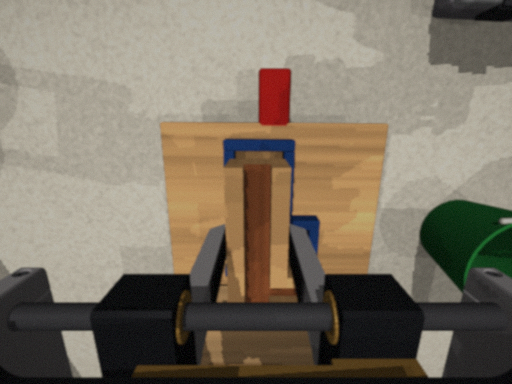

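View pics/k2.png

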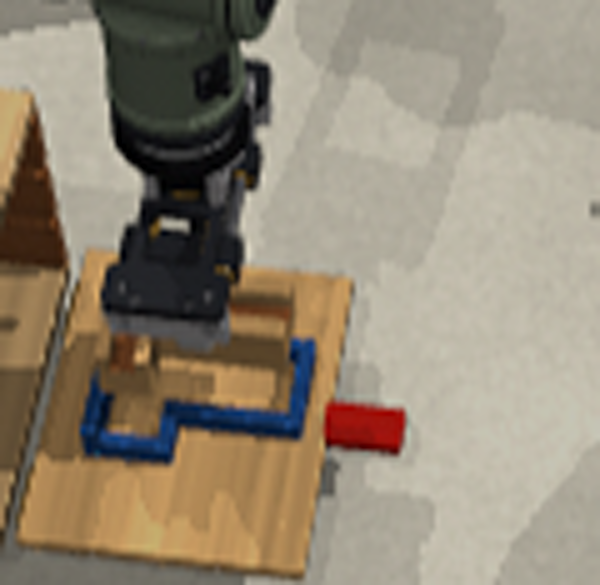

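Run:
```python
import cv2
a=cv2.imread("pics/k1.png")
cv2.imwrite("pics/k3.png",cv2.resize(a[60:260,155:395],None,fx=3,fy=3,interpolation=cv2.INTER_CUBIC))
```

```text
(no output)
```

View pics/k3.png

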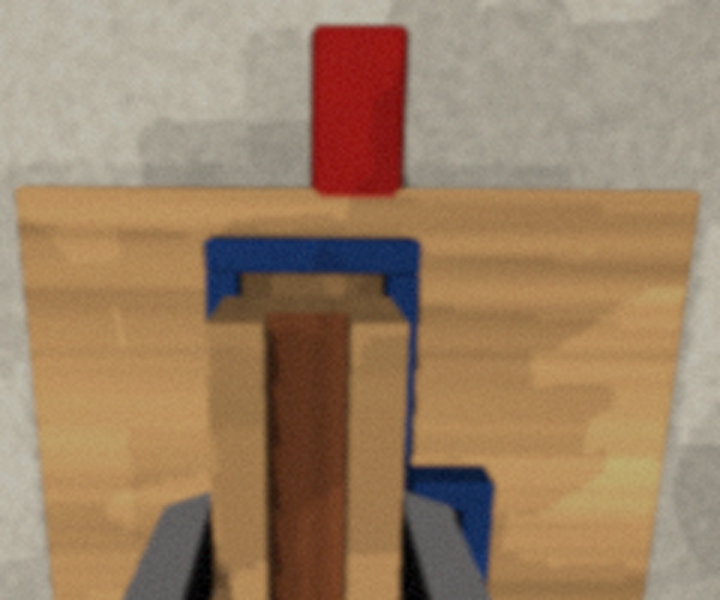

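Run:
```python
from bench import r
from h import *
w=r.grab_frame("wrist");T=w["T_tool_cam"];K=w["K"];M=np.eye(4)
s=r.read_state();h=.1508;Rt=Ro.from_euler('xyz',(179.72,.35,-3.67),degrees=True).as_matrix()
def pt(p,z):
    p=((p[0]+.5)/3-.5+155,(p[1]+.5)/3-.5+60)
    d=Rt@T[:3,:3]@np.array([(p[0]-K[0,2])/K[0,0],-(p[1]-K[1,2])/K[1,1],-1]);o=Rt@T[:3,3]+[0,0,h]
    return (o+d*(z-o[2])/d[2])[:2]   # relative TCP, world axes
L=[((16,187),(180,-110),.064),((698,192),(180,110),.064),((206,240),(165,-47),.082),((419,240),(165,19),.082),((490,468),(87,47),.082),((313,27),(228,-15),.064),((406,27),(228,15),.064)]
W=np.array([pt(p,z) for p,_,z in L]);B=np.array([b for _,b,_ in L])[:,::-1]/1000
a=W-W.mean(0);b=B-B.mean(0)
th=np.arctan2((b[:,0]*a[:,1]-b[:,1]*a[:,0]).sum(),(a*b).sum());R=np.array([[np.cos(th),-np.sin(th)],[np.sin(th),np.cos(th)]])
c=W.mean(0)-R@B.mean(0);pk=c+R@[-.014,.098];print(np.degrees(th),"pocket rel TCP",pk,((W-(B@R.T+c))*1000).round(1).tolist())
zb=h-.0235
e=np.array([pt((242,275),zb),pt((384,275),zb)]);e2=np.array([pt((207,322),zb+.04),pt((408,322),zb+.04)])
for q in(e,e2):
    m=q.mean(0);print("width",np.linalg.norm(q[1]-q[0]),"ang",np.degrees(np.arctan2(*(q[1]-q[0])[::-1])),"centre",m+R@[0,-.055],"err pocket-centre in tool", Rt[:2,:2].T@(pk-(m+R@[0,-.055])))
```

```text
-3.9177784009866445 pocket rel TCP [ 0.00065312 -0.00355635] [[1.7, -0.6], [-1.1, -0.9], [1.2, -0.4], [-0.4, 0.0], [-1.6, 4.9], [1.1, -1.6], [-0.9, -1.3]]
width 0.0354934947578017 ang -3.616006985138857 centre [0.00158841 0.00321768] err pocket-centre in tool [-0.00049976  0.00681991]
width 0.04097956289033251 ang -3.598293023089391 centre [ 8.12332911e-05 -1.34946467e-03] err pocket-centre in tool [0.00071196 0.00216575]
```

Run:
```python
from bench import r
from h import *
w=r.grab_frame("wrist");T=w["T_tool_cam"];K=w["K"]
h=.1508;Rt=Ro.from_euler('xyz',(179.72,.35,-3.67),degrees=True).as_matrix()
def pt(p,z):
    p=((p[0]+.5)/3-.5+155,(p[1]+.5)/3-.5+60)
    d=Rt@T[:3,:3]@np.array([(p[0]-K[0,2])/K[0,0],-(p[1]-K[1,2])/K[1,1],-1]);o=Rt@T[:3,3]+[0,0,h]
    return (o+d*(z-o[2])/d[2])[:2]
L=[((16,187),(180,-110),.064),((698,192),(180,110),.064),((206,242),(165,-47),.082),((419,242),(165,19),.082),((491,486),(87,47),.082),((313,27),(228,-15),.064),((406,27),(228,15),.064)]
W=np.array([pt(p,z) for p,_,z in L]);B=np.array([b for _,b,_ in L])[:,::-1]/1000
a=W-W.mean(0);b=B-B.mean(0)
th=np.arctan2((b[:,0]*a[:,1]-b[:,1]*a[:,0]).sum(),(a*b).sum());R=np.array([[np.cos(th),-np.sin(th)],[np.sin(th),np.cos(th)]])
c=W.mean(0)-R@B.mean(0);pk=c+R@[-.014,.098];print(np.degrees(th),"pocket rel TCP",pk,((W-(B@R.T+c))*1000).round(1).tolist())
for q,zz in (([(235,297),(391,297)],h-.0235),([(207,322),(408,322)],h+.0165)):
    q=np.array([pt(k,zz) for k in q]);m=q.mean(0);cc=m+R@[0,-.055]
    print("width",np.linalg.norm(q[1]-q[0]),"err",Rt[:2,:2].T@(pk-cc))
s=r.read_state();print(s['ee_pos'],s['orientation'])
```

```text
-4.175973172910813 pocket rel TCP [ 0.0003446  -0.00453482] [[1.6, -0.0], [-1.1, 0.6], [1.1, -0.2], [-0.4, 0.6], [-0.9, -0.2], [0.8, -0.6], [-1.1, -0.2]]
width 0.039297008168242095 err [-0.00050941  0.0023131 ]
width 0.04097957200954502 err [0.0007147  0.00316363]
[ 0.52200091 -0.02510141  0.15271931] [ 1.79681135e+02  1.56112940e-01 -3.59099755e+00]
```

```bash
python3 -m pendant '[[0,0.003,0.01,0.3,0.1,0,1],[-0.001,0.003,0.02,0.3,0.1,0,1],[-0.001,0.003,0.03,0.3,0.1,0,1],[-0.001,0.003,0.03,0.3,0.1,0,1],[-0.001,0.003,0.03,0.3,0.1,0,1]]' 25
python3 - <<'E'
from bench import r
from h import *
f=r.grab_frame("wrist");s=r.read_state();print(s['ee_pos'],s['orientation'],s['force'])
cv2.imwrite("pics/l1.png",cv2.resize(f["color"][60:260,155:395,::-1],None,fx=3,fy=3,interpolation=cv2.INTER_CUBIC))
f=r.grab_frame("scene");cv2.imwrite("pics/l2.png",cv2.resize(f["color"][130:247,180:300,::-1],None,fx=5,fy=5,interpolation=cv2.INTER_CUBIC))
E
```

```text
time: 11.4
ee_pos: [0.5194, -0.029, 0.1211]
orientation: [180.0, 0.2, -3.7]
force: [-0.3, 0.1, -1.1]
opening: 0.0419
[ 0.52019673 -0.02922671  0.121913  ] [ 1.79982353e+02  1.35263490e-01 -3.69317376e+00] [ 0.49618065 -0.18328917 -1.21862988]
```

View pics/l1.png

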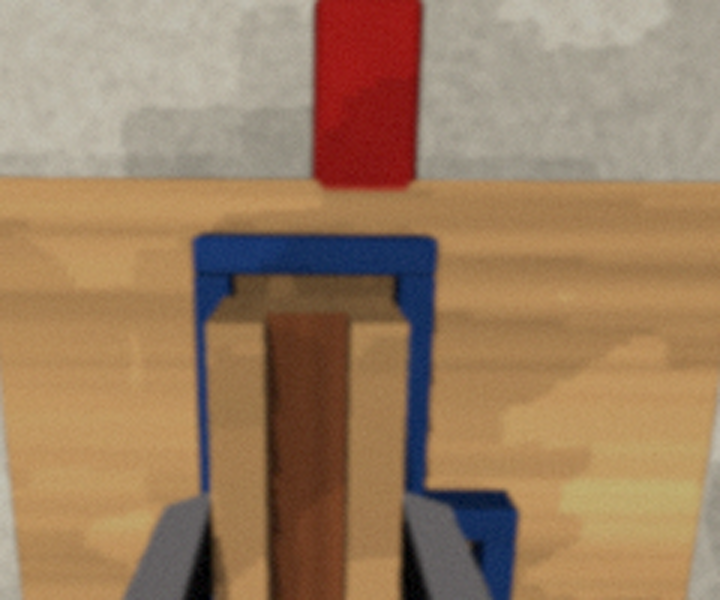

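View pics/l2.png

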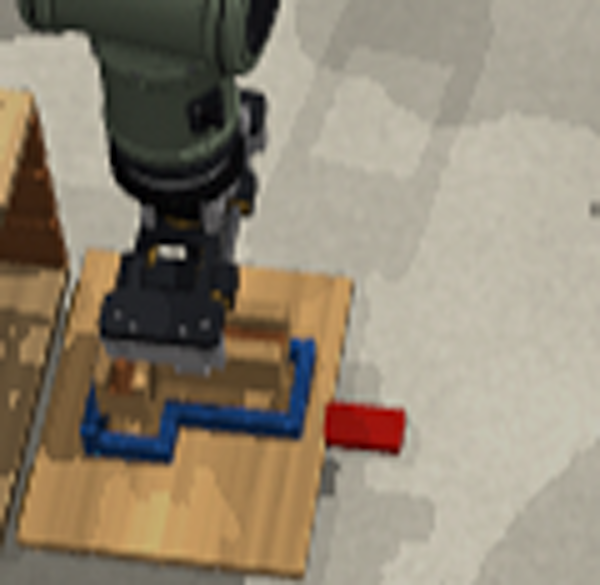

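Run:
```python
from bench import r
from h import *
w=r.grab_frame("wrist");T=w["T_tool_cam"];K=w["K"];s=r.read_state();print(s['ee_pos'])
h=.1215;Rt=Ro.from_euler('xyz',(180,.15,-3.69),degrees=True).as_matrix()
def pt(p,z):
    p=((p[0]+.5)/3-.5+155,(p[1]+.5)/3-.5+60)
    d=Rt@T[:3,:3]@np.array([(p[0]-K[0,2])/K[0,0],-(p[1]-K[1,2])/K[1,1],-1]);o=Rt@T[:3,3]+[0,0,h]
    return Rt[:2,:2].T@(o+d*(z-o[2])/d[2])[:2]
# tool coords: frame outer tab-end corners, expected rel pocket: tool x=y-(-.014), tool y=-(z-.098)
for p,z,b in [((194,240),.082,(165,-47)),((436,240),.082,(165,19)),((516,508),.082,(87,47)),((196,272),.082,(155,-47)),((315,0),.064,(228,-15)),((422,0),.064,(228,15)),((318,187),.057,(180,-15)),((413,187),.057,(180,15))]:
    q=pt(p,z);print(b,"pocket est",(q-np.array([b[1]+14,-(b[0]-98)])/1000).round(4))
for q,zz in (([(233,297),(391,297)],h-.0235),([(207,322),(410,322)],h+.0165)):
    q=np.array([pt(k,zz) for k in q]);print("piece centre",q.mean(0)+[0,.055])
```

```text
[ 0.52103229 -0.02945273  0.12286106]
(165, -47) pocket est [0.003  0.0012]
(165, 19) pocket est [0.0016 0.0012]
(87, 47) pocket est [0.0006 0.0004]
(155, -47) pocket est [ 0.0032 -0.0003]
(228, -15) pocket est [0.0033 0.0027]
(228, 15) pocket est [0.0018 0.0027]
(180, -15) pocket est [0.0044 0.0029]
(180, 15) pocket est [0.0021 0.0029]
piece centre [0.00146695 0.00211693]
piece centre [0.00056033 0.00146984]
```

```bash
python3 -m pendant '[[0.0005,0,0.005,0,0,0,1],[0.0005,0,0.01,0,0,0,1],[0.0005,0,0.015,0,0,0,1],[0.0005,0,0.018,0,0,0,1],[0.0005,0,0.018,0,0,0,1]]' 25
python3 -m pendant '[[0,0,0.003,0,0,0,1],[0,0,0.007,0,0,0,1],[0,0,0.007,0,0,0,1]]' 25
```

```text
time: 11.97
ee_pos: [0.5226, -0.0275, 0.1052]
orientation: [-179.8, -0.1, -3.7]
force: [1.5, 5.9, 3.4]
opening: 0.0421
time: 12.22
ee_pos: [0.5228, -0.0278, 0.1007]
orientation: [-179.9, -0.1, -3.7]
force: [-5.1, 5.8, 15.0]
opening: 0.0418
```

```bash
python3 -m pendant '[[0,0,-0.003,0,0,0,1],[0,0,-0.006,0,0,0,1],[0,0,-0.006,0,0,0,1]]' 25
python3 - <<'E'
from bench import r
from h import *
f=r.grab_frame("wrist");s=r.read_state();print(s['ee_pos'],s['orientation'],s['force'])
cv2.imwrite("pics/m1.png",cv2.resize(f["color"][60:260,155:395,::-1],None,fx=3,fy=3,interpolation=cv2.INTER_CUBIC))
f=r.grab_frame("scene");cv2.imwrite("pics/m2.png",cv2.resize(f["color"][150:240,185:270,::-1],None,fx=7,fy=6,interpolation=cv2.INTER_CUBIC))
E
```

```text
time: 12.47
ee_pos: [0.5214, -0.0297, 0.1038]
orientation: [179.9, 0.0, -3.7]
force: [-0.4, -0.8, -1.4]
opening: 0.0418
[ 0.52111157 -0.02967657  0.10340681] [ 1.79947282e+02  5.62025147e-02 -3.69996547e+00] [-0.03941999  0.51495981 -0.45095101]
```

View pics/m1.png

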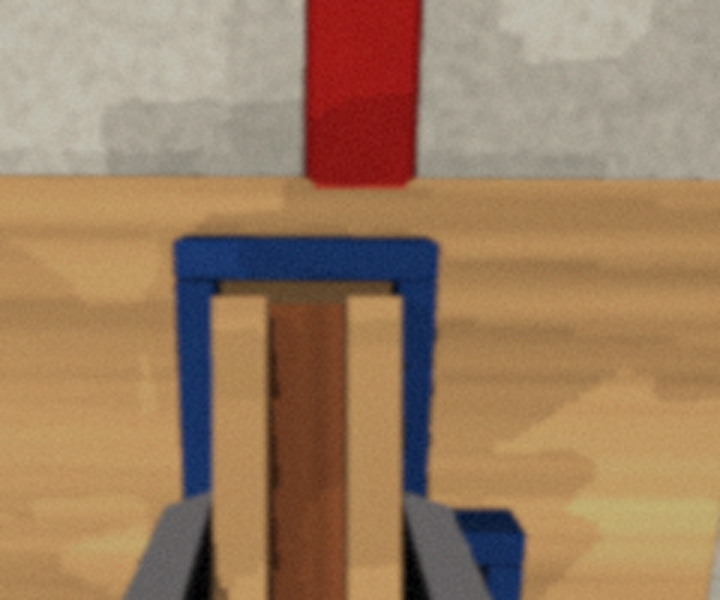

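View pics/m2.png

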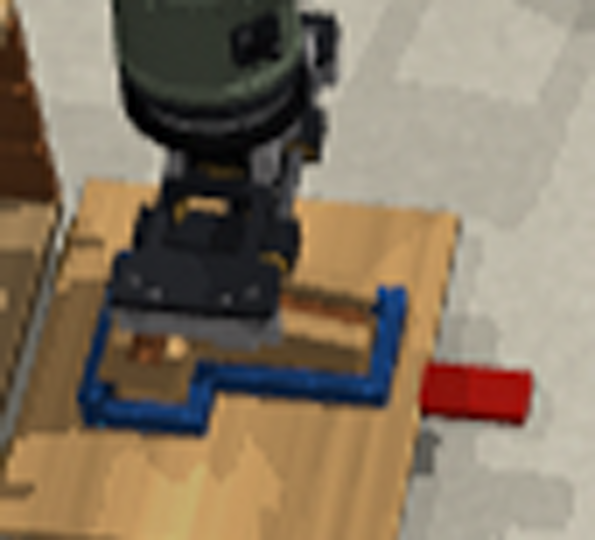

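Run:
```python
from bench import r
from h import *
w=r.grab_frame("wrist");T=w["T_tool_cam"];K=w["K"];s=r.read_state();print(s['ee_pos'])
cv2.imwrite("pics/m3.png",cv2.resize(w["color"][140:240,205:310,::-1],None,fx=6,fy=6,interpolation=cv2.INTER_CUBIC))
def un(p,k,o):return ((p[0]+.5)/k-.5+o[0],(p[1]+.5)/k-.5+o[1])
def width(a,b,wd=.042):
    # rays in cam at equal depth
    D=wd*K[0,0]/(b[0]-a[0]);m=((a[0]+b[0])/2,(a[1]+b[1])/2)
    c=np.array([(m[0]-K[0,2])/K[0,0]*D,-(m[1]-K[1,2])/K[1,1]*D,-D]);return (T[:3,:3]@c+T[:3,3]).round(4)
print("before",width(un((115,133),6,(205,145)),un((517,133),6,(205,145))))
print("now",width(un((212,295),3,(155,60)),un((402,295),3,(155,60))))
```

```text
[ 0.52066442 -0.02956855  0.10293287]
before [ 0.0004 -0.053  -0.0127]
now [ 0.0002 -0.0569 -0.0014]
```

View pics/m3.png

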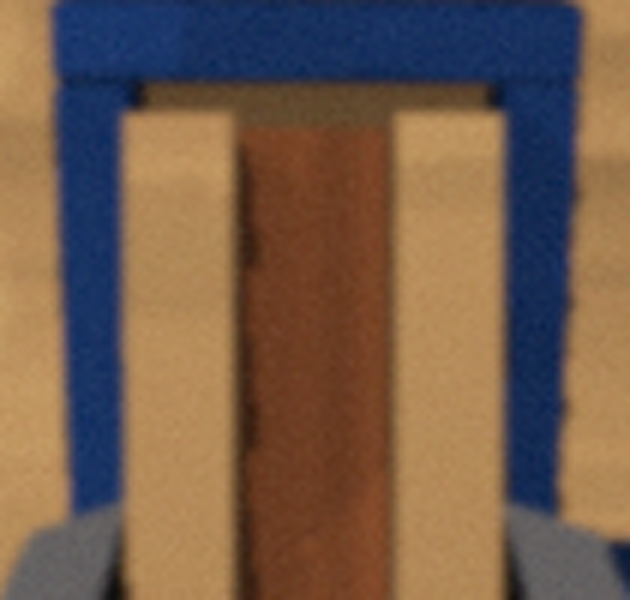

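Run:
```python
from bench import r
from h import *
w=r.grab_frame("wrist");T=w["T_tool_cam"];K=w["K"];s=r.read_state();h=s['ee_pos'][2];print(s['ee_pos'],s['orientation'])
def un(p,k,o):return ((p[0]+.5)/k-.5+o[0],(p[1]+.5)/k-.5+o[1])
def rt(p,zt):
    d=T[:3,:3]@np.array([(p[0]-K[0,2])/K[0,0],-(p[1]-K[1,2])/K[1,1],-1]);o=T[:3,3];return (o+d*(zt-o[2])/d[2]).round(4)
for q,z in [((55,80),.082),((575,80),.082),((55,5),.082),((580,5),.082)]:print("wall",rt(un(q,6,(205,140)),h-z))
for q,z in [((305,187),.057),((413,187),.057),((0,177),.064),((720,181),.064)]:print("tab/flapedge",rt(un(q,3,(155,60)),h-z))
for zt in(-.006,-.0014,.003):print("piece end",rt(un((313,110),6,(205,140)),zt))
# width-based range check of outer frame (66mm) and of tab(30)
for a,b,wd in [((55,80),(575,80),.066)]:
    a=un(a,6,(205,140));b=un(b,6,(205,140));D=wd*K[0,0]/(b[0]-a[0]);c=np.array([((a[0]+b[0])/2-K[0,2])/K[0,0]*D,-(a[1]-K[1,2])/K[1,1]*D,-D]);print(T[:3,:3]@c+T[:3,3])
```

```text
[ 0.52060789 -0.02953104  0.1028874 ] [ 1.79970654e+02  1.31517374e-01 -3.70886904e+00]
wall [-0.0318 -0.0575  0.0209]
wall [ 0.0325 -0.0575  0.0209]
wall [-0.0314 -0.0666  0.0209]
wall [ 0.0327 -0.0666  0.0209]
tab/flapedge [-0.0002 -0.0793  0.0459]
tab/flapedge [ 0.0289 -0.0794  0.0459]
tab/flapedge [-0.0797 -0.0819  0.0389]
tab/flapedge [ 0.1081 -0.081   0.0389]
piece end [ 0.0001 -0.0576 -0.006 ]
piece end [ 0.0001 -0.057  -0.0014]
piece end [ 0.0001 -0.0563  0.003 ]
[ 0.00033601 -0.05690111  0.02601194]
```

Run:
```python
from bench import r
from h import *
w=r.grab_frame("wrist");K=w["K"]
def ana(img,r0,r1):
    lab=cv2.cvtColor(img,cv2.COLOR_BGR2LAB).astype(float)
    # channel edges & outer edges: find by gradient of L/b around expected cols
    out=[]
    for lo,hi in [(218,234),(282,298),(238,250),(264,278)]:
        xs=[]
        for y in range(r0,r1):
            g=np.abs(np.diff(cv2.GaussianBlur(lab[y-1:y+2],(3,3),0).mean(0),axis=0)).sum(1)[lo:hi]
            g=np.where(g>g.max()*.5,g,0);xs.append((g*(np.arange(lo,hi)+.5)).sum()/g.sum())
        y=np.arange(r0,r1);p=np.polyfit(y,xs,1);res=np.array(xs)-np.polyval(p,y);k=abs(res)<1;p=np.polyfit(y[k],np.array(xs)[k],1);out.append(p)
    print([q.round(3).tolist() for q in out])
    for a,b in((0,1),(2,3)):
        row=-(out[a][1]-out[b][1])/(out[a][0]-out[b][0]);   # lines meet
        ang=np.degrees(np.arctan2(K[1,1],(row-K[1,2])))  # dir angle rel. optical axis
        print("VP row",row,"dir from optical axis",ang)
ana(cv2.imread("pics/i1.png"),175,222)
ana(w["color"][:,:,::-1].copy(),163,220)
```

```text
[[0.033, 217.697], [-0.039, 297.286], [0.015, 240.229], [-0.014, 273.352]]
VP row 1108.4238486949089 dir from optical axis 16.3639478660184
VP row 1139.9504556026554 dir from optical axis 15.844964805352536
[[-0.001, 225.512], [0.049, 279.851], [0.0, 243.504], [-0.0, 270.521]]
VP row -1085.422140860012 dir from optical axis 168.20366983771137
VP row 88616.24188744857 dir from optical axis 0.1734958251103441
```

```bash
python3 -m pendant '[[0,0,-0.03,0,0,0,1],[0,0,-0.07,0,0,0,1],[0,-0.03,-0.08,0,0,0,1],[0,-0.07,-0.08,0,0,0,1],[-0.005,-0.11,-0.08,0,0,0,1],[-0.01,-0.15,-0.08,0,0,0,1],[-0.015,-0.19,-0.08,0,0,0,1],[-0.016,-0.23,-0.08,0,0,0,1]]' 25
python3 -m pendant '[[0,-0.02,0,0,0,0,1],[0,-0.02,0.04,0,0,0,1],[0,-0.02,0.08,0,0,0,1],[0,-0.02,0.11,0,0,0,1],[0,-0.02,0.12,0,0,0,1],[0,-0.02,0.13,0,0,0,1],[0,-0.02,0.14,0,0,0,1],[0,-0.02,0.14,0,0,0,1]]' 20
```

```text
time: 13.38
ee_pos: [0.519, 0.2028, 0.1831]
orientation: [179.9, 0.1, -3.7]
force: [0.7, -0.1, -1.1]
opening: 0.042
time: 14.05
ee_pos: [0.5212, 0.2208, 0.0428]
orientation: [180.0, 0.1, -3.7]
force: [0.0, 0.3, -1.8]
opening: 0.0421
```

```bash
python3 -m pendant '[[0,0,0.004,0,0,0,1],[0,0,0.008,0,0,0,1],[0,0,0.011,0,0,0,1],[0,0,0.014,0,0,0,1]]' 15
python3 -m pendant '[[0,0,0.002,0,0,0,1],[0,0,0.004,0,0,0,1],[0,0,0.005,0,0,0,1],[0,0,0.005,0,0,0,1]]' 12
```

```text
time: 14.38
ee_pos: [0.5234, 0.2206, 0.0314]
orientation: [180.0, -0.2, -3.7]
force: [0.1, -2.9, 4.9]
opening: 0.0419
time: 14.72
ee_pos: [0.5213, 0.2212, 0.0243]
orientation: [180.0, 0.1, -3.7]
force: [1.2, -1.4, 1.8]
opening: 0.0416
```

Now open and back off upward to look.

```bash
python3 -m pendant '[[0,0,0,0,0,0,0.3],[0,0,0,0,0,0,0],[0,0,0,0,0,0,0],[0,0,0,0,0,0,0],[0,0,-0.04,0,0,0,0],[0,0,-0.08,0,0,0,0],[0,0,-0.12,0,0,0,0],[0,0,-0.12,0,0,0,0]]' 12
python3 -m pendant '[[0,0,0,0,0,0,0],[0,0,0,0,0,0,0],[0,0,0,0,0,0,0]]' 12
python3 - <<'E'
from bench import r
from h import *
f=r.grab_frame("wrist");s=r.read_state();print(s['ee_pos'],s['orientation'],s['force'])
cv2.imwrite("pics/n1.png",f["color"][:,:,::-1])
cv2.imwrite("pics/n2.png",cv2.resize(f["color"][150:290,205:320,::-1],None,fx=5,fy=5,interpolation=cv2.INTER_CUBIC))
E
```

```text
time: 15.38
ee_pos: [0.5275, 0.2231, 0.1539]
orientation: [-179.7, -0.8, -3.7]
force: [1.0, 0.4, 1.6]
opening: 0.0914
time: 15.63
ee_pos: [0.5196, 0.2207, 0.1424]
orientation: [179.9, 0.3, -3.7]
force: [-0.3, -0.1, -0.0]
opening: 0.0943
[0.51955032 0.22069638 0.14208958] [179.89148984   0.3103898   -3.69378625] [ 0.14915952  0.26885897 -0.48481301]
```

View pics/n1.png

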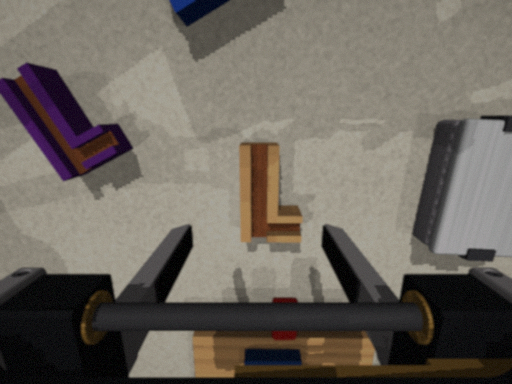

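View pics/n2.png

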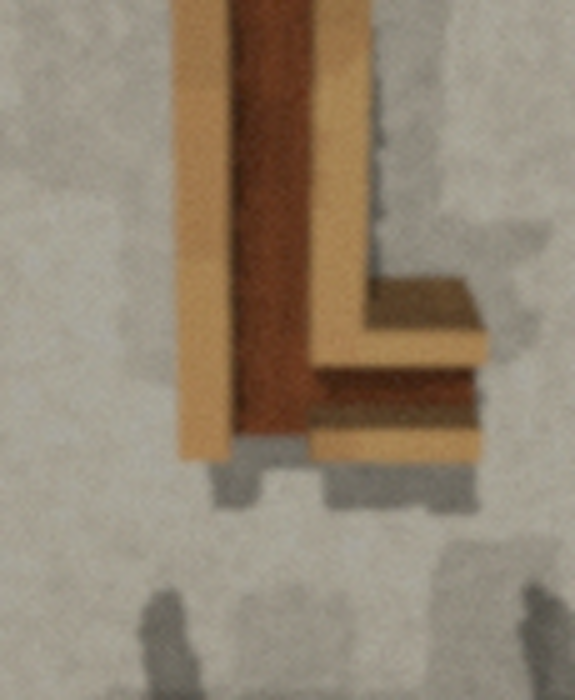

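Run:
```python
from bench import r
from h import *
s=r.read_state();f=r.grab_frame("wrist");C=wristcfw(s,f["T_tool_cam"])
L=[((240-205)*5+2,(143-150)*5+2),((280-205)*5-2,(143-150)*5+2),(180,460),(370,328),(487,328),(480,462)];B=np.array([(-55,-21),(-55,21),(55,-21),(23,21),(23,49),(55,49)])/1000
W=np.array([onz(f["K"],C,(np.array(p)+.5)/5-.5+[205,150],.04)[:2] for p in L])
a=W-W.mean(0);b=B-B.mean(0)
th=np.arctan2((b[:,0]*a[:,1]-b[:,1]*a[:,0]).sum(),(a*b).sum());R=np.array([[np.cos(th),-np.sin(th)],[np.sin(th),np.cos(th)]])
c=W.mean(0)-R@B.mean(0);print(np.degrees(th)+90,c,((W-(B@R.T+c))*1000).round(1).tolist());print(s['ee_pos'],row(s,(*c,.022),(180,0,np.degrees(th)+90)))
```

```text
-4.200373335574312 [0.52173236 0.22224198] [[0.7, 0.7], [-0.7, 1.2], [0.3, -1.0], [1.1, -0.3], [-0.8, 0.1], [-0.6, -0.7]]
[0.51955032 0.22069638 0.14208958] ([0.0027, -0.0019, 0.1201], [0.11, 0.31, 0.51])
```

```bash
python3 -m pendant '[[0.001,0,0.04,0,0.2,0,0.2],[0.0022,0,0.08,0.1,0.3,0.4,0.2],[0.0022,0,0.11,0.1,0.3,0.4,0.2],[0.0022,0,0.12,0.1,0.3,0.4,0.2],[0.0022,0,0.12,0.1,0.3,0.4,0.3],[0.0022,0,0.12,0.1,0.3,0.4,1],[0.0022,0,0.12,0.1,0.3,0.4,1],[0.0022,0,0.12,0.1,0.3,0.4,1]]' 30
python3 -m pendant '[[0,0,0,0,0,0,1],[0,0,0,0,0,0,1],[0,0,0,0,0,0,1],[0,0,0,0,0,0,1],[0,0,0,0,0,0,1],[0,0,0,0,0,0,1]]' 50
python3 -m pendant '[[0,0,-0.03,0,0,0,1],[0,0,-0.07,0,0,0,1],[0,0,-0.11,0,0,0,1],[0,0,-0.14,0,0,0,1],[0,0,-0.14,0,0,0,1],[0,0,-0.14,0,0,0,1],[0,0,-0.14,0,0,0,1]]' 50
python3 - <<'E'
from bench import r
from h import *
s=r.read_state();print(s['ee_pos'],s['orientation'],row(s,(.5205,-.027,.125),(180,0,-3.7)))
E
```

```text
time: 16.4
ee_pos: [0.5257, 0.2215, 0.0269]
orientation: [-179.8, -0.5, -4.1]
force: [0.1, -0.3, -0.2]
opening: 0.0523
time: 16.9
ee_pos: [0.5246, 0.2214, 0.0264]
orientation: [-179.9, -0.4, -4.1]
force: [-1.0, 0.5, 6.2]
opening: 0.0417
time: 17.48
ee_pos: [0.5219, 0.2205, 0.1634]
orientation: [-180.0, -0.1, -4.1]
force: [-0.3, -0.4, -1.8]
opening: 0.0417
[0.52186628 0.22047612 0.16335702] [-1.79969841e+02 -1.44995495e-01 -4.09201461e+00] ([0.0162, 0.247, 0.0383], [-0.03, -0.15, -0.39])
```

```bash
python3 -m pendant '[[0.002,0.03,0,0,0,0,1],[0.004,0.07,0,0,0,-0.2,1],[0.007,0.11,0,0,0,-0.4,1],[0.01,0.15,0,0,0,-0.4,1],[0.013,0.19,0,0,0,-0.4,1],[0.016,0.225,0,0,0,-0.4,1],[0.016,0.245,0,0,0,-0.4,1],[0.016,0.245,0,0,0,-0.4,1]]' 50
python3 -m pendant '[[0,0,0.015,0,0,0,1],[0,0,0.03,0,0,0,1],[0,0,0.033,0,0,0,1],[0,0,0.033,0,0,0,1],[0,0,0.033,0,0,0,1]]' 50
python3 - <<'E'
from bench import r
from h import *
s0=r.read_state();f=r.grab_frame("wrist");s=r.read_state();print(s0['ee_pos'],s['ee_pos'],s['orientation'],s['force'])
cv2.imwrite("pics/o1.png",f["color"][:,:,::-1])
cv2.imwrite("pics/o2.png",cv2.resize(f["color"][60:260,155:395,::-1],None,fx=3,fy=3,interpolation=cv2.INTER_CUBIC))
E
```

```text
time: 18.15
ee_pos: [0.5191, -0.0284, 0.1612]
orientation: [-180.0, 0.1, -4.0]
force: [-0.5, 0.2, -1.7]
opening: 0.0415
time: 18.57
ee_pos: [0.5206, -0.0239, 0.1302]
orientation: [-179.9, -0.1, -3.6]
force: [-0.2, -0.5, -0.1]
opening: 0.0412
[ 0.52062809 -0.02385507  0.13021368] [ 0.52135386 -0.02406726  0.13106449] [-179.91793269   -0.20790022   -3.64830996] [ 0.31519183 -0.41284514 -1.26576235]
```

View pics/o2.png

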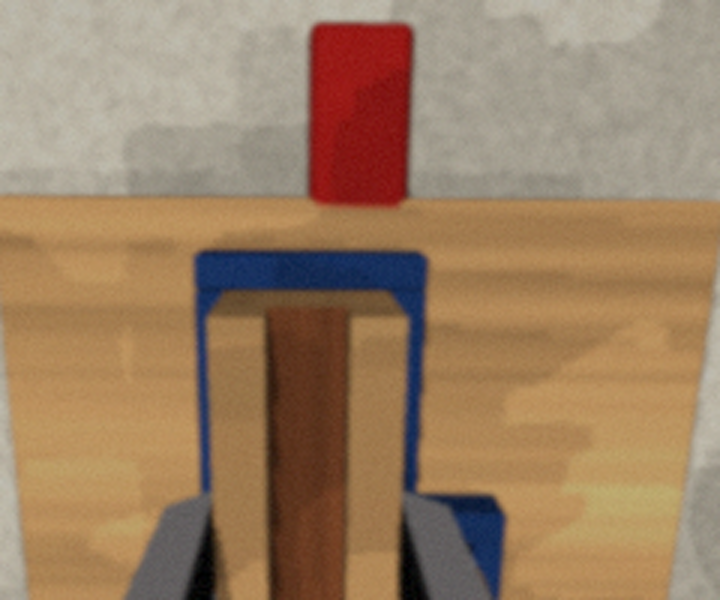

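Run:
```python
from bench import r
from h import *
w=r.grab_frame("wrist");T=w["T_tool_cam"];K=w["K"];s=r.read_state();h=.1307;print(s['ee_pos'])
def un(p):return ((p[0]+.5)/3-.5+155,(p[1]+.5)/3-.5+60)
def rt(p,zt):
    p=un(p);d=T[:3,:3]@np.array([(p[0]-K[0,2])/K[0,0],-(p[1]-K[1,2])/K[1,1],-1]);o=T[:3,3];return (o+d*(zt-o[2])/d[2]).round(4)
print("wall in",rt((310,290),h-.082),"out",rt((194,254),h-.082),rt((427,254),h-.082),"want -57,-67; x -33..33")
print("piece top",rt((207,316),-.014),rt((407,316),-.014),"bottom",rt((220,293),.026),rt((392,293),.026))
```

```text
[ 0.52176487 -0.02423459  0.13160387]
wall in [ 0.0012 -0.0512  0.0487] out [-0.0313 -0.0613  0.0487] [ 0.0338 -0.0613  0.0487] want -57,-67; x -33..33
piece top [-0.0205 -0.0543 -0.014 ] [ 0.0209 -0.0543 -0.014 ] bottom [-0.0219 -0.0535  0.026 ] [ 0.022  -0.0535  0.026 ]
```

```bash
python3 -m pendant '[[0.0003,0.0035,0,0,0,0,1],[0.0003,0.0035,0.006,0,0,0,1],[0.0003,0.0035,0.012,0,0,0,1],[0.0003,0.0035,0.018,0,0,0,1],[0.0003,0.0035,0.018,0,0,0,1],[0.0003,0.0035,0.018,0,0,0,1],[0.0003,0.0035,0.018,0,0,0,1]]' 50
python3 - <<'E'
from bench import r
for i in range(1):
    s=r.read_state();print(s['ee_pos'],s['force'],s['moment'])
E
```

```text
time: 19.25
ee_pos: [0.5215, -0.0282, 0.113]
orientation: [-179.9, -0.2, -3.7]
force: [-1.0, -1.1, -1.4]
opening: 0.0418
[ 0.52145705 -0.02820125  0.11302182] [-1.04681367 -1.05919619 -1.39969838] [-0.0513534   0.11438012 -0.00382184]
```

```bash
for i in 1 2; do python3 -m pendant '[[0,0.001,0,0,0,0,1],[0,0.001,0,0,0,0,1],[0,0.001,0,0,0,0,1]]' 50 | egrep 'ee|force'; done
```

```text
ee_pos: [0.5217, -0.0293, 0.1135]
force: [0.1, -0.5, -1.8]
ee_pos: [0.5215, -0.0303, 0.1133]
force: [-0.2, -0.0, -0.7]
```

```bash
for i in 1 2; do python3 -m pendant '[[0,0.001,0,0,0,0,1],[0,0.001,0,0,0,0,1],[0,0.001,0,0,0,0,1]]' 50 | egrep 'ee|force'; done
```

```text
ee_pos: [0.5215, -0.0308, 0.1133]
force: [0.4, 1.9, 0.2]
ee_pos: [0.5215, -0.0309, 0.1135]
force: [0.3, 4.7, 0.3]
```

```bash
python3 -m pendant '[[0,-0.0033,0,0,0,0,1],[0,-0.0033,0,0,0,0,1],[0,-0.0033,0.003,0,0,0,1],[0,-0.0033,0.006,0,0,0,1],[0,-0.0033,0.006,0,0,0,1],[0,-0.0033,0.006,0,0,0,1]]' 50
python3 -m pendant '[[0,0,0.002,0,0,0,1],[0,0,0.004,0,0,0,1],[0,0,0.004,0,0,0,1],[0,0,0.004,0,0,0,1]]' 50
```

```text
time: 20.75
ee_pos: [0.5211, -0.0291, 0.1066]
orientation: [-179.9, -0.2, -3.7]
force: [1.2, -0.4, 0.2]
opening: 0.0413
time: 21.08
ee_pos: [0.5214, -0.0289, 0.103]
orientation: [-179.9, -0.2, -3.7]
force: [0.4, 0.3, -1.9]
opening: 0.0414
```

Bottom is at about 0.077, below the low wall tops (0.082), with no contact. I continue down.

```bash
python3 -m pendant '[[0,0,0.002,0,0,0,1],[0,0,0.005,0,0,0,1],[0,0,0.008,0,0,0,1],[0,0,0.008,0,0,0,1],[0,0,0.008,0,0,0,1]]' 50
python3 -m pendant '[[0,0,0.002,0,0,0,1],[0,0,0.004,0,0,0,1],[0,0,0.005,0,0,0,1],[0,0,0.005,0,0,0,1]]' 50
python3 - <<'E'
from bench import r
from h import *
f=r.grab_frame("wrist");s=r.read_state();print(s['ee_pos'],s['force'])
cv2.imwrite("pics/p1.png",cv2.resize(f["color"][60:260,155:395,::-1],None,fx=3,fy=3,interpolation=cv2.INTER_CUBIC))
E
```

```text
time: 21.5
ee_pos: [0.5212, -0.0288, 0.0948]
orientation: [-179.9, -0.2, -3.7]
force: [-0.6, 0.2, -1.5]
opening: 0.0415
time: 21.83
ee_pos: [0.5217, -0.0289, 0.0904]
orientation: [-179.9, -0.2, -3.7]
force: [-0.8, 0.2, 0.9]
opening: 0.0414
[ 0.52166212 -0.02887923  0.09039611] [-0.36888745  0.28544785  0.84713332]
```

View pics/p1.png

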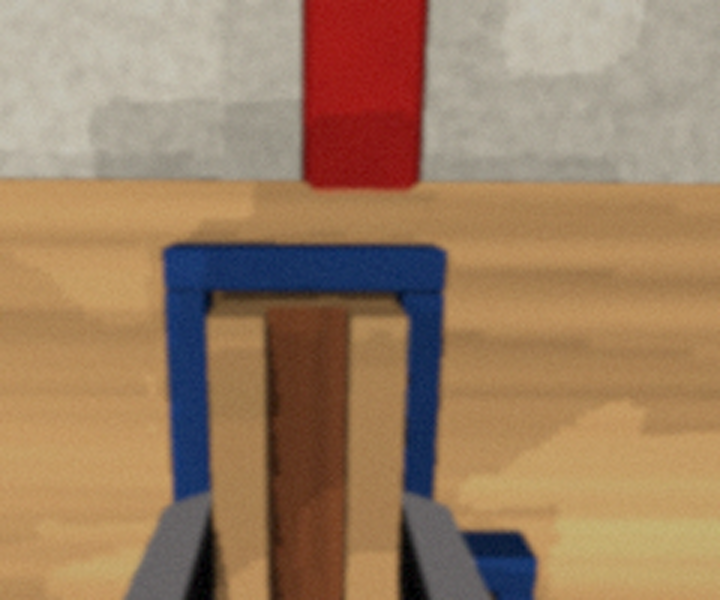

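```bash
python3 -m pendant '[[0,0,0.001,0,0,0,1],[0,0,0.002,0,0,0,1],[0,0,0.002,0,0,0,1],[0,0,0.002,0,0,0,1]]' 50
python3 -m pendant '[[0,0,0.001,0,0,0,0.4],[0,0,0.0,0,0,0,0.2],[0,0,0.0,0,0,0,0],[0,0,0.0,0,0,0,0],[0,0,0.0,0,0,0,0],[0,0,-0.03,0,0,0,0],[0,0,-0.06,0,0,0,0],[0,0,-0.06,0,0,0,0]]' 20
python3 -m pendant '[[0,0,-0.02,0,0,0,0],[0,0,-0.02,0,0,0,0],[0,0,-0.02,0,0,0,0]]' 20
python3 - <<'E'
from bench import r
from h import *
s=r.read_state();f=r.grab_frame("wrist");print(s['ee_pos'],s['force'])
cv2.imwrite("pics/q1.png",cv2.resize(f["color"][60:290,155:395,::-1],None,fx=3,fy=2.5,interpolation=cv2.INTER_CUBIC))
f=r.grab_frame("scene");cv2.imwrite("pics/q2.png",cv2.resize(f["color"][150:240,185:270,::-1],None,fx=7,fy=6,interpolation=cv2.INTER_CUBIC))
E
```

```text
time: 22.22
ee_pos: [0.5217, -0.0289, 0.0903]
orientation: [-179.9, -0.2, -3.7]
force: [-6.3, 0.7, 12.1]
opening: 0.0416
time: 22.88
ee_pos: [0.5257, -0.0298, 0.154]
orientation: [180.0, -0.9, -3.7]
force: [0.5, 0.6, 0.5]
opening: 0.0912
time: 23.13
ee_pos: [0.5221, -0.0291, 0.1687]
orientation: [-180.0, -0.4, -3.7]
force: [0.0, 0.6, -0.4]
opening: 0.0937
[ 0.52207304 -0.02913928  0.1686669 ] [ 0.01941264  0.55343469 -0.42129727]
```

View pics/q1.png

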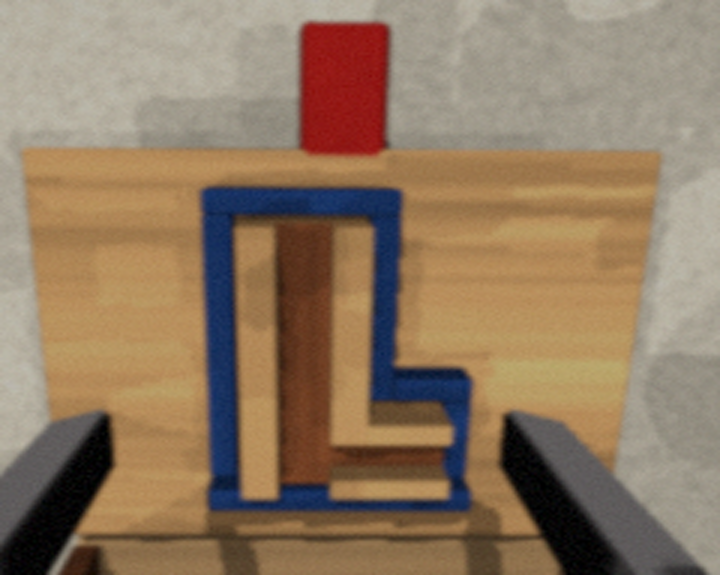

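View pics/q2.png

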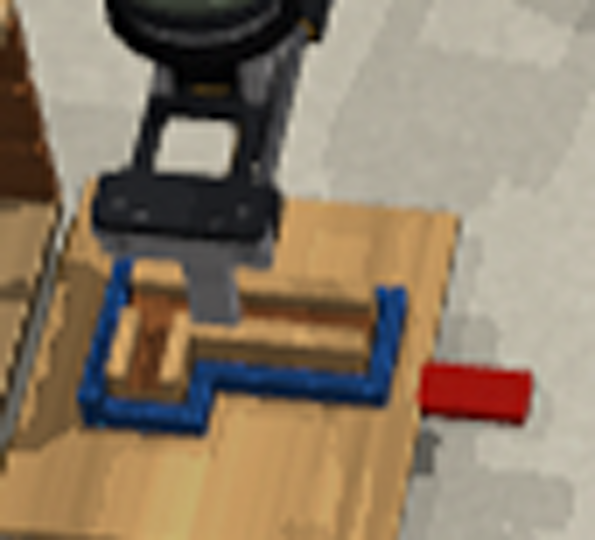

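The piece is seated in its frame (wrist crop: inside the blue walls, level with them; contact height gives a bottom of ~0.064, which is the flap face). Now to the tab.

```bash
python3 - <<'E'
from bench import r
from h import *
s=r.read_state();print(row(s,(.5412,.0816,.12),(180,0,-3.6)),row(s,(.5412,.0816,.038),(180,0,-3.6)))
E
python3 -m pendant '[[0.004,-0.03,-0.01,0,0,0,0.2],[0.008,-0.07,-0.01,0,0,0,0.2],[0.012,-0.109,0,0,0,0,0.2],[0.012,-0.109,0.03,0,0,0,0.2],[0.012,-0.109,0.05,0,0,0,0.2],[0.012,-0.109,0.05,0,0,0,0.2],[0.012,-0.109,0.05,0,0,0,0.2]]' 20
python3 - <<'E'
from bench import r
from h import *
s=r.read_state();print(row(s,(.5412,.0816,.038),(180,0,-3.6)))
f=r.grab_frame("wrist");cv2.imwrite("pics/s1.png",f["color"][:,:,::-1])
E
```

```text
([0.0134, -0.1114, 0.0471], [-0.08, -0.14, -0.1]) ([0.0132, -0.1113, 0.1291], [-0.08, -0.14, -0.1])
time: 23.82
ee_pos: [0.5383, 0.0793, 0.1159]
orientation: [-179.9, 0.1, -3.7]
force: [0.3, 0.7, -0.6]
opening: 0.0753
([0.0029, -0.0025, 0.0779], [-0.05, 0.09, -0.08])
```

View pics/s1.png

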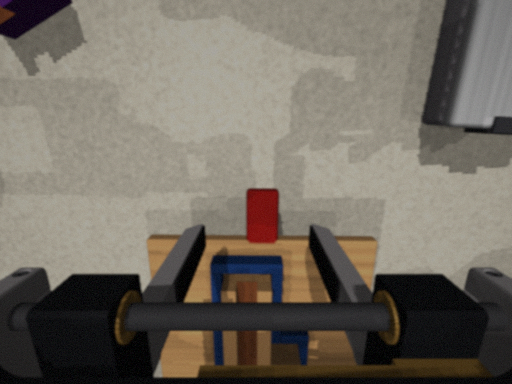

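```bash
python3 -m pendant '[[0.002,-0.0025,0.03,0,0,0,0.3],[0.003,-0.0025,0.06,0,0,0,0.3],[0.003,-0.0025,0.078,0,0,0,0.4],[0.003,-0.0025,0.078,0,0,0,0.5],[0.003,-0.0025,0.078,0,0,0,1],[0.003,-0.0025,0.078,0,0,0,1],[0.003,-0.0025,0.078,0,0,0,1],[0.003,-0.0025,0.078,0,0,0,1]]' 25
python3 -m pendant '[[0,0,0,0,0,0,1],[0,0,0,0,0,0,1],[0,0,0,0,0,0,1]]' 30
```

```text
time: 24.53
ee_pos: [0.5428, 0.0815, 0.0421]
orientation: [-179.9, -0.1, -3.7]
force: [-3.3, -0.9, 11.3]
opening: 0.0302
time: 24.78
ee_pos: [0.5428, 0.0815, 0.0421]
orientation: [-179.9, -0.1, -3.7]
force: [-5.1, -1.1, 6.9]
opening: 0.0293
```

```bash
python3 -m pendant '[[0,0.0003,-0.006,0,0,0,1],[0,0.001,-0.0148,0,0,0,1],[0,0.0023,-0.025,0,0,0,1],[0,0.0042,-0.0356,0,0,0,1],[0,0.0066,-0.0458,0,0,0,1],[0,0.0095,-0.0559,0,0,0,1],[0,0.013,-0.0658,0,0,0,1],[0,0.0168,-0.0756,0,0,0,1]]' 30
python3 - <<'E'
from bench import r
from h import *
f=r.grab_frame("wrist");cv2.imwrite("pics/t1.png",f["color"][:,:,::-1])
f=r.grab_frame("scene");cv2.imwrite("pics/t2.png",cv2.resize(f["color"][120:250,160:290,::-1],None,fx=4.5,fy=4.5,interpolation=cv2.INTER_CUBIC))
s=r.read_state();print(s['ee_pos'],s['force'])
E
```

```text
time: 25.45
ee_pos: [0.5416, 0.0644, 0.1167]
orientation: [-179.9, -0.1, -3.7]
force: [-4.0, 0.3, -6.0]
opening: 0.0296
[0.54158465 0.06394262 0.11777437] [-6.7106385  -0.14102335 -2.87432067]
```

View pics/t2.png

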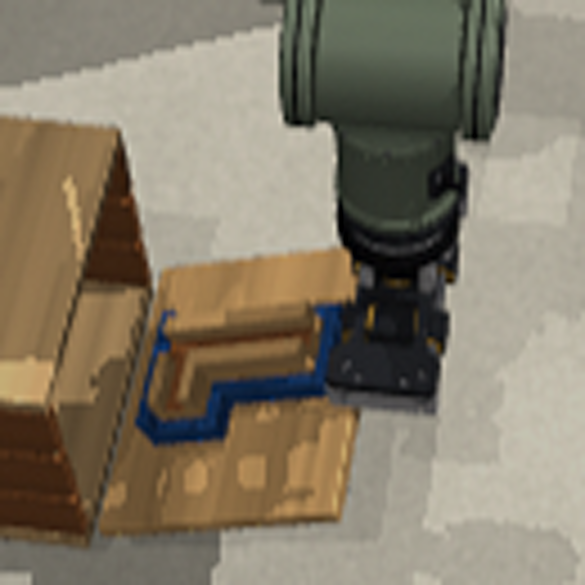

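```bash
python3 -m pendant '[[-0.0005,0.0044,-0.0095,0,0,0,1],[-0.001,0.0092,-0.0189,0,0,0,1],[-0.001,0.0145,-0.0279,0,0,0,1],[-0.001,0.0202,-0.0367,0,0,0,1],[-0.001,0.0265,-0.0452,0,0,0,1],[-0.001,0.033,-0.0534,0,0,0,1],[-0.001,0.04,-0.0612,0,0,0,1],[-0.001,0.0474,-0.0687,0,0,0,1]]' 30
python3 -m pendant '[[0,0.0077,-0.007,0,0,0,1],[0,0.0158,-0.0138,0,0,0,1],[0,0.0243,-0.0201,0,0,0,1],[0,0.033,-0.026,0,0,0,1],[0,0.042,-0.0314,0,0,0,1],[0,0.0512,-0.0363,0,0,0,1],[0,0.0607,-0.0408,0,0,0,1],[0,0.0704,-0.0448,0,0,0,1]]' 30
python3 - <<'E'
from bench import r
from h import *
f=r.grab_frame("wrist");cv2.imwrite("pics/u1.png",f["color"][:,:,::-1])
f=r.grab_frame("scene");cv2.imwrite("pics/u2.png",cv2.resize(f["color"][100:250,90:290,::-1],None,fx=3.5,fy=3.5,interpolation=cv2.INTER_CUBIC))
s=r.read_state();print(s['ee_pos'],s['force'])
E
```

```text
time: 26.22
ee_pos: [0.5382, 0.0168, 0.1856]
orientation: [-179.9, -0.2, -3.7]
force: [-2.2, 0.5, -5.7]
opening: 0.0296
time: 26.88
ee_pos: [0.5331, -0.0536, 0.23]
orientation: [-179.9, -0.2, -3.7]
force: [-2.8, 2.9, -3.4]
opening: 0.0297
[ 0.53302894 -0.05518413  0.23062175] [-5.83408239  1.58760525 -0.60736765]
```

View pics/u2.png

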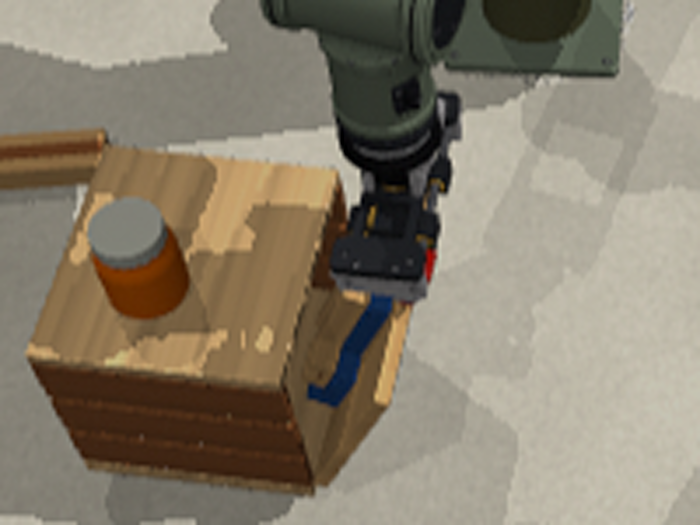

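View pics/u1.png

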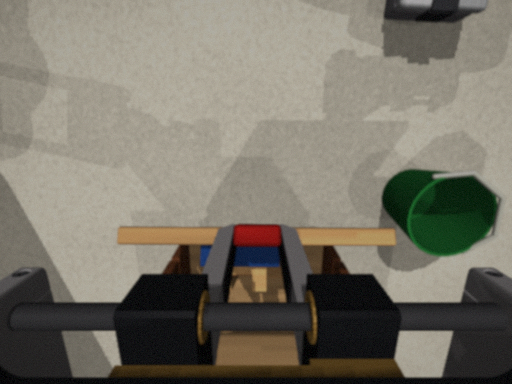

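```bash
python3 -m pendant '[[-0.0005,0.01,-0.0035,0,0,0,1],[-0.0005,0.02,-0.0066,0,0,0,1],[-0.0005,0.03,-0.0091,0,0,0,1],[-0.0005,0.0405,-0.0111,0,0,0,1],[-0.0005,0.051,-0.0126,0,0,0,1],[-0.0005,0.0614,-0.0136,0,0,0,1],[-0.0005,0.069,-0.0139,0,0,0,1],[-0.0005,0.075,-0.0139,0,0,0,1]]' 30
python3 -m pendant '[[0,0.004,0,0,0,0,1],[0,0.007,0,0,0,0,1],[0,0.007,0,0,0,0,1]]' 30
```

```text
time: 27.65
ee_pos: [0.5278, -0.1295, 0.2447]
orientation: [-180.0, -0.2, -3.7]
force: [-5.5, 3.2, 2.1]
opening: 0.0295
time: 27.9
ee_pos: [0.5272, -0.137, 0.2447]
orientation: [179.9, -0.2, -3.8]
force: [-6.6, 1.9, 1.5]
opening: 0.0293
```

```bash
python3 -m pendant '[[0,0.002,0,0,0,0,1],[0,0.002,0,0,0,0,1],[0,0.002,0,0,0,0,1]]' 30
python3 -m pendant '[[0,0.002,0,0,0,0,1],[0,0.002,0,0,0,0,1],[0,0.002,0,0,0,0,1]]' 30
```

```text
time: 28.15
ee_pos: [0.5271, -0.1386, 0.2446]
orientation: [179.9, -0.2, -3.7]
force: [-5.7, 1.9, 1.9]
opening: 0.0295
time: 28.4
ee_pos: [0.527, -0.1404, 0.2446]
orientation: [180.0, -0.2, -3.7]
force: [-5.2, 1.9, 2.0]
opening: 0.0296
```

```bash
python3 -m pendant '[[0,0.002,0,0,0,0,1],[0,0.003,0,0,0,0,1],[0,0.003,0,0,0,0,1]]' 30
python3 - <<'E'
from bench import r
from h import *
f=r.grab_frame("wrist");cv2.imwrite("pics/v1.png",f["color"][:,:,::-1])
f=r.grab_frame("scene");cv2.imwrite("pics/v2.png",cv2.resize(f["color"][110:250,90:220,::-1],None,fx=4.2,fy=4.2,interpolation=cv2.INTER_CUBIC))
E
```

```text
time: 28.65
ee_pos: [0.5268, -0.1433, 0.2445]
orientation: [180.0, -0.2, -3.7]
force: [-6.0, 2.9, 0.2]
opening: 0.0292
```

View pics/v2.png

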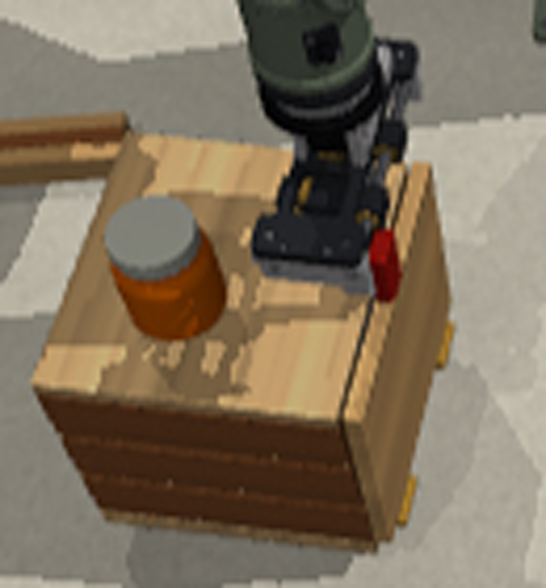

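View pics/v1.png

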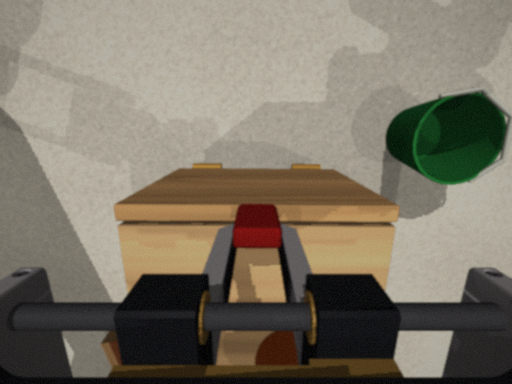

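The flap looks shut and the fingers are sliding on the tab. I release, look, then push from outside to make sure.

```bash
python3 -m pendant '[[0,-0.002,0,0,0,0,0.6],[0,-0.002,0,0,0,0,0.4],[0,-0.002,0,0,0,0,0.3],[0,-0.002,0,0,0,0,0.3],[0,-0.002,-0.03,0,0,0,0.3],[0,-0.03,-0.07,0,0,0,0.3],[0,-0.065,-0.085,0,0,0,0.5],[0,-0.1,-0.085,0,0,0,1]]' 20
python3 -m pendant '[[0,0,0,0,0,0,1],[0,0,0,0,0,0,1],[0,0,0,0,0,0,1],[0,0,0,0,0,0,1],[0,0,0,0,0,0,1],[0,0,0,0,0,0,1],[0,0,0,0,0,0,1],[0,0,0,0,0,0,1]]' 20
python3 - <<'E'
from bench import r
from h import *
f=r.grab_frame("wrist");cv2.imwrite("pics/w1.png",f["color"][:,:,::-1]);s=r.read_state();print(s['ee_pos'],s['force'])
f=r.grab_frame("scene");cv2.imwrite("pics/w2.png",cv2.resize(f["color"][110:250,90:240,::-1],None,fx=4.2,fy=4.2,interpolation=cv2.INTER_CUBIC))
f=r.grab_frame("top");cv2.imwrite("pics/w3.png",cv2.resize(f["color"][140:250,290:440,::-1],None,fx=5,fy=5,interpolation=cv2.INTER_CUBIC))
E
```

```text
time: 29.42
ee_pos: [0.5366, -0.043, 0.3348]
orientation: [179.9, -0.9, -3.9]
force: [0.7, -0.9, 0.7]
opening: 0.0557
time: 30.08
ee_pos: [0.5332, -0.0427, 0.328]
orientation: [-179.9, -0.2, -3.8]
force: [-0.6, -0.8, -0.2]
opening: 0.0031
[ 0.53322494 -0.04256753  0.32805286] [ 0.3686082   0.41293333 -0.41535209]
```

View pics/w2.png

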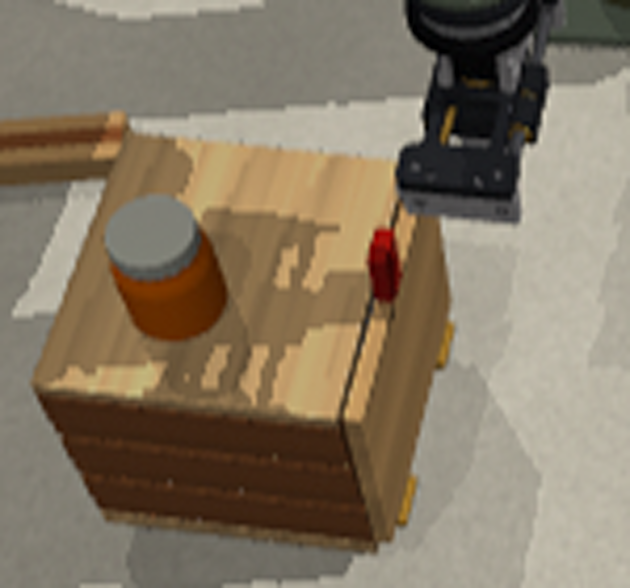

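View pics/w1.png

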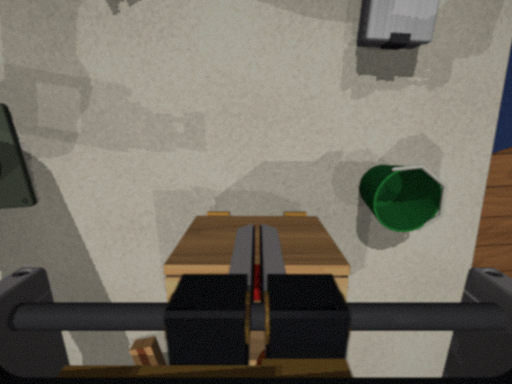

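View pics/w3.png

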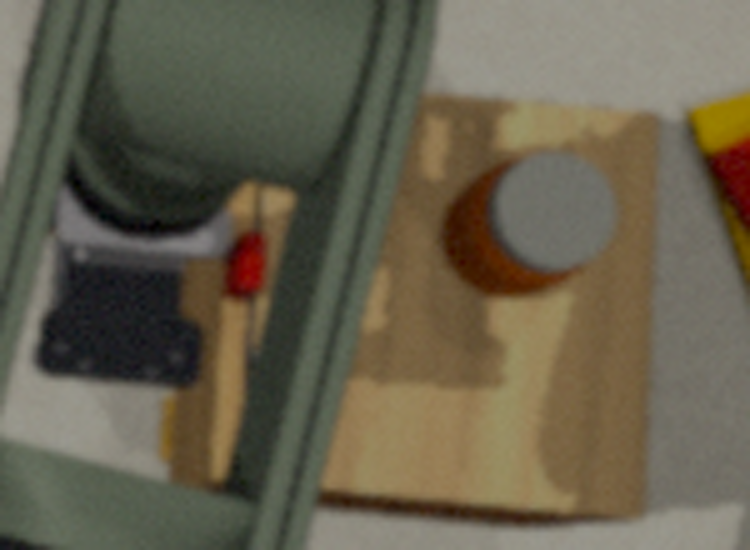

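```bash
python3 -m pendant '[[0,0.01,0.03,0,0,0,1],[0,0.02,0.07,0,0,0,1],[-0.002,0.03,0.11,0,0,0,1],[-0.002,0.04,0.128,0,0,0,1],[-0.002,0.05,0.128,0,0,0,1],[-0.002,0.06,0.128,0,0,0,1],[-0.002,0.068,0.128,0,0,0,1],[-0.002,0.072,0.128,0,0,0,1]]' 20
python3 -m pendant '[[0,0.002,0,0,0,0,1],[0,0.004,0,0,0,0,1],[0,0.004,0,0,0,0,1]]' 20
```

```text
time: 30.9
ee_pos: [0.529, -0.1154, 0.203]
orientation: [180.0, -0.5, -3.7]
force: [1.6, 0.7, -0.2]
opening: 0.0005
time: 31.15
ee_pos: [0.5276, -0.1181, 0.2014]
orientation: [-180.0, -0.4, -3.7]
force: [0.3, 0.7, 0.3]
opening: 0.0004
```

```bash
for i in 1 2; do python3 -m pendant '[[0,0.002,0,0,0,0,1],[0,0.003,0,0,0,0,1],[0,0.003,0,0,0,0,1]]' 20|egrep 'ee|force'; done
```

```text
ee_pos: [0.5273, -0.1187, 0.201]
force: [0.1, 5.7, 3.9]
ee_pos: [0.5272, -0.1184, 0.201]
force: [1.8, 13.6, 4.4]
```

```bash
python3 -m pendant '[[0,0.001,0,0,0,0,1],[0,0.002,0,0,0,0,1],[0,0.002,0,0,0,0,1]]' 20|egrep 'ee|force'
python3 -m pendant '[[0,-0.01,0,0,0,0,1],[0,-0.03,0,0,0,0,1],[0,-0.06,0,0,0,0,1],[0,-0.08,-0.03,0,0,0,1],[0,-0.11,-0.07,0,0,0,1],[0,-0.15,-0.09,0,0,0,1],[0,-0.19,-0.09,0,0,0,1],[0,-0.22,-0.09,0,0,0,1]]'
python3 -m pendant '[[-0.03,-0.03,0,0,0,0,0.5],[-0.06,-0.06,0,0,0,0,0.5],[-0.08,-0.08,0,0,0,0,0.5],[-0.09,-0.09,0,0,0,0,0.5],[-0.09,-0.09,0,0,0,0,0.5],[-0.09,-0.09,0,0,0,0,0.5]]'
python3 - <<'E'
from bench import r
from h import *
f=r.grab_frame("scene");cv2.imwrite("pics/x0.png",f["color"][:,:,::-1]);cv2.imwrite("pics/x1.png",cv2.resize(f["color"][110:250,90:220,::-1],None,fx=4.2,fy=4.2,interpolation=cv2.INTER_CUBIC))
f=r.grab_frame("top");cv2.imwrite("pics/x2.png",cv2.resize(f["color"][140:250,290:440,::-1],None,fx=5,fy=5,interpolation=cv2.INTER_CUBIC))
cv2.imwrite("pics/x3.png",f["color"][:,:,::-1])
E
```

```text
ee_pos: [0.5272, -0.1182, 0.201]
force: [1.6, 19.5, 7.1]
time: 32.57
ee_pos: [0.5417, 0.0955, 0.2937]
orientation: [-179.9, -0.6, -3.7]
force: [-0.4, 0.3, -0.3]
opening: 0.0005
time: 33.07
ee_pos: [0.4561, 0.1896, 0.2903]
orientation: [-180.0, -0.3, -3.6]
force: [0.5, -0.6, 0.3]
opening: 0.0372
```

View pics/x1.png

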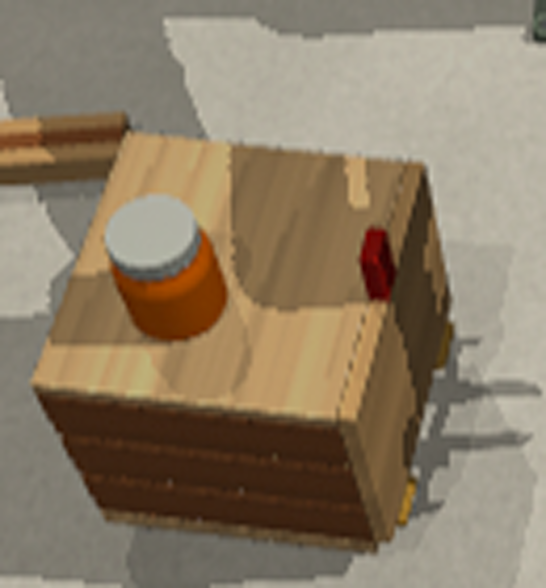

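View pics/x2.png

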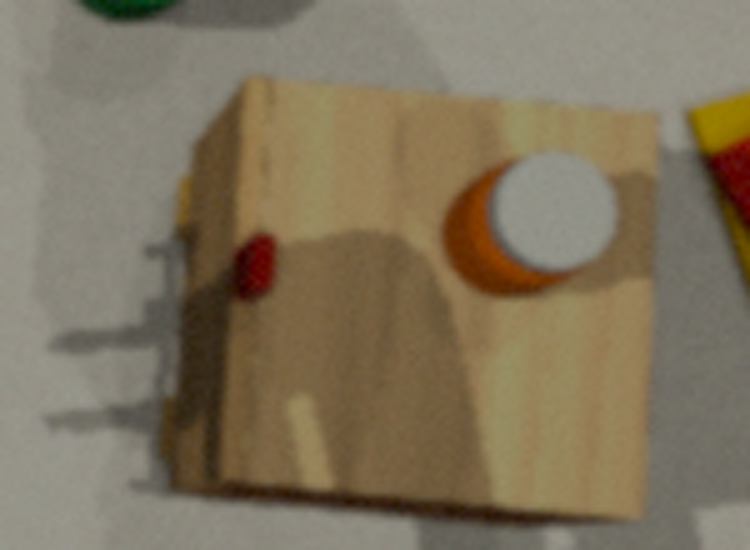

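View pics/x0.png

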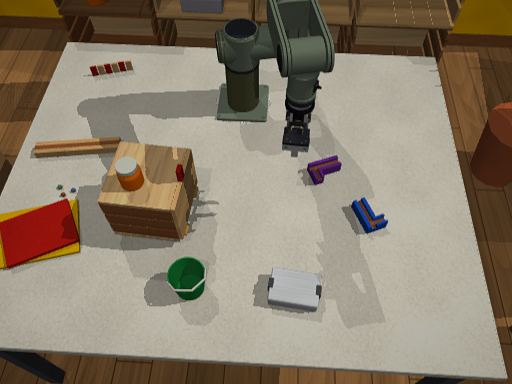

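The flap is shut: the seam is closed at scene (178,195), it took 19.5 N without moving, and the jar, bucket, lunchbox and look-alikes are unmoved. The arm is clear, so I hand in.

Run:
```python
from bench import r
print(r.read_state()['time'],r.finish_job())
```

```text
the job is handed in; nothing more can be done
33.1667 None
```

The beech piece is in its frame on the flap, the flap is shut, and I handed the job in at 33.2 s.

- **Flap down:** I pulled the flap flat by its red tab.
- **First attempt at the frame:** The piece's hinge end caught on the tall hinge-side wall of the frame and the piece tilted in the grip. I set it level on the table and gripped it again. I then found that wall by touch and centred the piece from there.
- **Seating:** The second lowering met no resistance until the piece's underside was at about 0.064 m, the height of the flap's face. After I let go, the camera view showed it inside the blue frame.
- **Shutting:** I swung the flap up by the tab, but near the end the fingers slid along the tab and a thin gap was left. I pressed the flap's outer face from outside. At 19.5 N it did not move, and the gap at the roof line was closed in both fixed views.

**Last checks:** In the last pictures the jar, lunchbox, bucket and both look-alikes stood where they were, and the arm was clear. I could not see the piece once the flap was shut. I last saw it in the frame early in the upswing (about 1.2 rad), and at about 0.4 rad it was hidden from view. That it is still there rests on that sighting, the smooth swing and the full closure.

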